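Lock the steel angles away in the code-locked rack

ROBOT

A 6-joint arm with a two-finger parallel gripper is mounted at the origin on a cart in front of the work surface, level with it; the furniture and walls round the work are solid. World frame = base frame: x ahead of the robot, y to its left, z up, the work surface at z = 0. Lengths are in m, angles in degrees, forces in N, time in s.
With the tool pointing down it reaches from about 0.3 to 0.75 m from the base axis. Payload 8.5 kg.
Tool frame: the origin (TCP) lies at the very end of the fingers, on their centre line; the grasp point (between the pads) lies 19 mm behind it; z points along the fingers, y is the direction in which the jaws open and shut (so a half turn about z gives the same grasp; the last joint's range is limited). The gripper opens to 85 mm and grips with 20 to 120 N. Pads are 22 mm wide; open, the fingers measure 114 mm over their backs; the gripper's body (76 mm by 85 mm) begins 54 mm behind the grasp point. The pads swing forward as they close: fully open they stand 13 mm farther back than shut.
Start: joints at [-84.643, 21.807, 74.336, -0, 83.858, -12.336], TCP at [0.167, -0.524, 0.231] pointing down, gripper open.
Joint ranges: [-178.18, 178.18], [-50.72, 133.34], [12.68, 142.11], [-81.47, 261.47], [9.98, 163.14], [-165.26, 165.26]. Speed limits (degrees/s): [136.94, 136.94, 180, 180, 180, 180].

INTERFACE

Orientations are given as a 3x3 rotation matrix whose columns are the frame's x, y, z axes.
In Python, from rig import env, vision, close_job, spotter gives the robot as it stands. The module is installed in compiled form; this text tells all that it offers.
- The arm moves only by the tool jog_arm, never from a script. Its argument "plan" is a list that holds one entry, the list of rows, each a list of 6 numbers: the shift along the tool's x, y, z in units of 40 mm (1.0 is 40 mm), then the turn, a rotation vector about the tool's x, y, z in units of 0.15 rad (1.0 is 0.15 rad). A call has 1 to 10 rows; each row shifts and turns the commanded pose from where the row before left it, along the tool's axes as they then stand; what a row does not reach is not made up. A row lasts 1/10 s, in which the tool goes at most 50 mm and 8.59 degrees, less where a joint would pass 70% of its speed; a pose out of reach is approached as far as the arm can. A call with a number of a shift or a turn outside -1 to 1 is refused whole. A call with a gripper value outside its range is refused whole. "grip" is the opening, from -1 (shut) to 1 (fully open), set as the call begins (left out, the last holds). The fingers move at their own pace and stop on an object; "squeeze" is the grip in N (left out, the last holds). Time passes only in rows, so rows that do not move let the fingers close. It gives the time, the measured TCP pose, the force and the opening at its end, in the units of the state.
- env.observe(): the state, without advancing time (a new reading comes with each control period).
- vision.get_image(name): name is "side" or "top" or "wrist"; returns (picture, depth): 420x560x3 uint8, red, green, blue; 420x560 float32, m along the optical axis (not along the pixel's ray), 0 where there is no reading.
- vision.camera_info(name): a dict with "fx", "fy", "cx", "cy" (pixels), "rvec" (rotation vector, rad) and "tvec" (3), from world to camera coordinates, as OpenCV has them. Camera axes: x right, y down, z forward; pixel columns grow to the right and rows downward; lengths in m; the calibration is good to about 2 mm. A picture is of the moment at which its call begins: read the wrist's pose just before it. camera_info takes no time and is no camera call; for the wrist camera it gives the pose at the moment of the call.
- close_job(): hands the job in, once; it reports no verdict.
Trained networks look in the newest picture that a camera, given by its name, has taken for a name from the list of things; names that differ only in an ending like _2 or _b are one class to them, and where a whole thing is asked for, a point or a joint stands for the part that bears it (a point fixed in the world has none). Each returns a list of dicts, best first, with "score" (0 to 1); they miss things now and then, are a little off and sometimes report something else, mostly with a low value. They report only what shows in the picture. A call takes as long as a camera call.
- spotter.trace(camera, query): "pixels" (420x560 bool, what is visible of it) and "rect" ([left, top, right, bottom] in pixels, round what is visible of it).
The state is a dict: "time_s": time; "q": joint angles; "qvel": joint speeds; "joint_efforts": joint torques, N m; "position": TCP position; "tool_rot": TCP orientation; "ft_force": force on the tool from outside, world axes, zero at the start; "wrist_torque": the same for the moment, N m; "grip_width": finger opening in m.
Only numpy, scipy, OpenCV 4.12 (cv2) and the standard library are available. Lean on these libraries where they do the work, as an engineer would, in place of code of your own. Each camera call takes 0.05 s, during which the arm holds its last target.

TASK

Set the rack's three dials, left to right, to four, two and three dots, slide the yellow gate fully open to the left, and lay every steel angle on the bench on the saddle, nested one on another like roofs with ridges and ends in line. Then slide the gate fully closed over them and, only after that, scramble the lock by turning at least one dial a whole mark or more away from its code; the code must stay set as long as the gate is open. Leave everything else on the bench where it stands.

Things in the scene. Friction and masses are not known exactly. Their poses are not given: they have to be found in the camera images.
- rack: Fixed code-locked rack for steel angles. Its base plate is 120 (x) x 440 (y) x 12 mm; origin at the centre of the underside, x away from the robot, y to the left along the plate. On its right half stands a dark lock housing (top 30 mm above the bench) with three dials in a row, on its left half a black saddle with a yellow sliding gate over it. Position and yaw differ from start to start.
- saddle_ridge (a point): Middle of the ridge of the saddle, 66 mm above the bench, axes as the rack's. The saddle is a fixed black roof-shaped (upside-down V, 90 degrees) block, 40 mm long, ridge along the rack's y. An angle laid on it like a roof, ridge over ridge, has its mid point 10 mm below this point (feet 38.5 mm above the bench); every further angle nested on the last lies 7.1 mm higher, up to four. The nearest dial knob is 88 mm to the right of the saddle's middle.
- dial_1_grip (a point): The left dial: a point on its vertical axis, 52.5 mm above the bench, within its grip bar. Black grip bar 44 mm long, 13 mm thick, from 36.5 to 64.5 mm above the bench, on a flat aluminium disc 54 mm wide (top at 36.5 mm); dials stand 75 mm apart. A red line marks the pointing half and end of the bar. The point turns with the dial; with the dial at value 0 its axes are the rack's.
- dial_1 (a joint): Angle of the left dial, rad, growing clockwise seen from above. Groups of one to five white dots lie round its far side, from left to right; value 0 points at one dot, 0.5 at two, 1.0 (straight away from the robot along the rack's x) at three, 1.5 at four, 2.0 at five, so the bar and pointer lie at rack yaw 1.0 minus the value. Stops at -0.25 and 2.25; no detents, stays where it is left by friction (0.05 N m).
- dial_2_grip (a point): The middle dial: a point on its vertical axis, 52.5 mm above the bench, within its grip bar. Black grip bar 44 mm long, 13 mm thick, from 36.5 to 64.5 mm above the bench, on a flat aluminium disc 54 mm wide (top at 36.5 mm); dials stand 75 mm apart. A red line marks the pointing half and end of the bar. The point turns with the dial; with the dial at value 0 its axes are the rack's.
- dial_2 (a joint): Angle of the middle dial, rad, growing clockwise seen from above. Groups of one to five white dots lie round its far side, from left to right; value 0 points at one dot, 0.5 at two, 1.0 (straight away from the robot along the rack's x) at three, 1.5 at four, 2.0 at five, so the bar and pointer lie at rack yaw 1.0 minus the value. Stops at -0.25 and 2.25; no detents, stays where it is left by friction (0.05 N m).
- dial_3_grip (a point): The right dial: a point on its vertical axis, 52.5 mm above the bench, within its grip bar. Black grip bar 44 mm long, 13 mm thick, from 36.5 to 64.5 mm above the bench, on a flat aluminium disc 54 mm wide (top at 36.5 mm); dials stand 75 mm apart. A red line marks the pointing half and end of the bar. The point turns with the dial; with the dial at value 0 its axes are the rack's.
- dial_3 (a joint): Angle of the right dial, rad, growing clockwise seen from above. Groups of one to five white dots lie round its far side, from left to right; value 0 points at one dot, 0.5 at two, 1.0 (straight away from the robot along the rack's x) at three, 1.5 at four, 2.0 at five, so the bar and pointer lie at rack yaw 1.0 minus the value. Stops at -0.25 and 2.25; no detents, stays where it is left by friction (0.05 N m).
- gate_grip (a point): Grip of the yellow gate, 133 mm above the bench: upright black block, 14 mm thick along the rack's y, 44 mm along x, from 112 to 148 mm high, on the gate's top. The gate is a bridge 110 mm (x) x 40 mm (y), its legs run beside the saddle and its underside is 104 mm above the bench. Moves with the gate, axes as the rack's.
- gate (a joint): Travel of the gate to the left along the rack's y, m: 0 closed over the saddle (stop), 0.11 fully open (stop). Slides with 2.5 N of friction and stays where it is left.
- angle_a_mid (a point): A loose piece of steel angle, 66 mm long, two legs 44 mm wide at 90 degrees, 5 mm thick, 0.2 kg; it lies like a roof, ridge up (34.6 mm high, 62 mm wide at the feet). The point lies half-way up (17.3 mm) on its middle plane; y runs along the ridge, z up. The two flat ends, 66 mm apart, can be gripped from above along y. Two to four of the four are present.
- angle_b_mid (a point): A loose piece of steel angle, 66 mm long, two legs 44 mm wide at 90 degrees, 5 mm thick, 0.2 kg; it lies like a roof, ridge up (34.6 mm high, 62 mm wide at the feet). The point lies half-way up (17.3 mm) on its middle plane; y runs along the ridge, z up. The two flat ends, 66 mm apart, can be gripped from above along y. Two to four of the four are present.
- angle_c_mid (a point): A loose piece of steel angle, 66 mm long, two legs 44 mm wide at 90 degrees, 5 mm thick, 0.2 kg; it lies like a roof, ridge up (34.6 mm high, 62 mm wide at the feet). The point lies half-way up (17.3 mm) on its middle plane; y runs along the ridge, z up. The two flat ends, 66 mm apart, can be gripped from above along y. Two to four of the four are present.
- angle_d_mid (a point): A loose piece of steel angle, 66 mm long, two legs 44 mm wide at 90 degrees, 5 mm thick, 0.2 kg; it lies like a roof, ridge up (34.6 mm high, 62 mm wide at the feet). The point lies half-way up (17.3 mm) on its middle plane; y runs along the ridge, z up. The two flat ends, 66 mm apart, can be gripped from above along y. Two to four of the four are present.
- jar: Bystander to be left alone: clear screw jar with blue lid, 66 mm wide, 116 mm tall, origin under its centre.
- bottle: Bystander to be left alone: milky square bottle with black cap, 56 mm wide, 115 mm tall, origin under its centre.
- block: Bystander to be left alone: wooden scraper block 40 x 110 x 28 mm, origin under its centre.

How it is judged:
By the outcome, as a careful person would: the job done as asked, in the order asked, and still so for the second after the job is handed in, with the robot touching nothing.
Of angle_a, angle_b, angle_c, angle_d only 2 to 4 are there at a start; the rules pass over those that are not, and their reading is None.
At some moment in a run one of angle_a, angle_b, angle_c, angle_d may be knocked a few centimetres aside while the robot is not near it.
It also fails if it takes over 210 s, if anything falls off the work surface, if the arm or the gripper's body presses on something with over 40 N, if the wrist force passes 120 N, or if a joint passes its speed limit or range.

## Working session

There is one attempt and no reset: what is moved stays moved. The work goes in short steps, Python scripts to look and compute and a tool call to move; the robot and the scene stay as the last step left them, time stands still between calls to the robot, and variables do not carry over. Pictures are saved under pics/ and viewed, and the job is handed in when it is done.

Besides the shell and the picture viewer there is one more tool, called after ">>>" by a JSON object that holds its "op" and its "data". jog_arm: Moves the arm, as the interface text tells. Its arguments: {"type":"object","properties":{"plan":{"type":"array"},"grip":{"type":"number"},"squeeze":{"type":"number"}},"required":["plan"]}

```bash
ls; mkdir -p pics; python3 - <<'E'
from rig import env, vision
import cv2,numpy as np
print(env.observe())
for n in ["side","top","wrist"]:
    p,d=vision.get_image(n); cv2.imwrite(f"pics/{n}0.png",p[:,:,::-1]); np.savez(f"{n}0.npz",p=p,d=d)
    print(n,vision.camera_info(n))
E
```

```text
pics
{'time_s': 0.0, 'q': array([-8.46430919e+01,  2.18413105e+01,  7.43866323e+01, -1.25681846e-03,
        8.38580087e+01, -1.23346785e+01]), 'qvel': array([ 0.08089859,  0.07861128, -0.08053276, -0.07468743, -0.1108106 ,
       -0.04977874]), 'joint_efforts': array([-7.58704118e-04, -4.48461163e+01, -2.31275654e+01, -2.25227277e-04,
        4.77856011e-03, -1.66067923e-05]), 'position': array([ 0.16711442, -0.52367611,  0.23069772]), 'tool_rot': array([[ 9.52705422e-01,  3.03895300e-01, -1.61766516e-04],
       [ 3.03895196e-01, -9.52704301e-01,  1.49154877e-03],
       [ 2.99159005e-04, -1.47016666e-03, -9.99998875e-01]]), 'ft_force': array([-0.96760269, -0.37262362, -0.49466988]), 'wrist_torque': array([-0.00147365, -0.01892336,  0.01755425]), 'grip_width': 0.08541039812714656}
side {'fx': 474.36452015130493, 'fy': 474.36452015130493, 'cx': 276.29349980552064, 'cy': 200.401669271996, 'rvec': array([ 0.99498624, -2.12161709,  1.35533013]), 'tvec': array([0.3331656 , 0.26972661, 1.29521263])}
top {'fx': 397.7639062621169, 'fy': 397.7639062621169, 'cx': 278.91829694411206, 'cy': 205.69672549760634, 'rvec': array([ 2.19307476, -2.15855519,  0.07738099]), 'tvec': array([-0.01691431,  0.5222724 ,  1.46143227])}
wrist {'fx': 297.35726280961984, 'fy': 297.35726280961984, 'cx': 282.7167767560787, 'cy': 209.3897742571869, 'rvec': array([-2.35649778,  1.72229167,  0.23165628]), 'tvec': array([-0.54996426, -0.03498916,  0.37941282])}
```

View pics/side0.png

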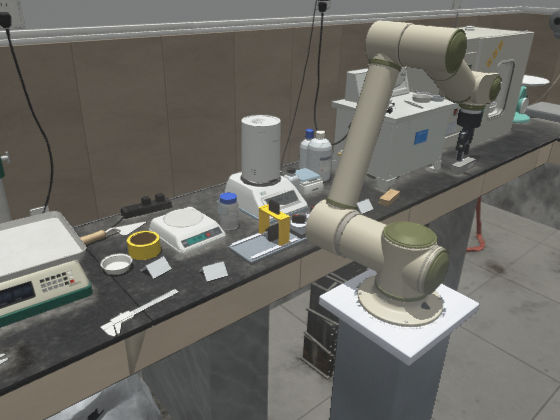

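View pics/top0.png

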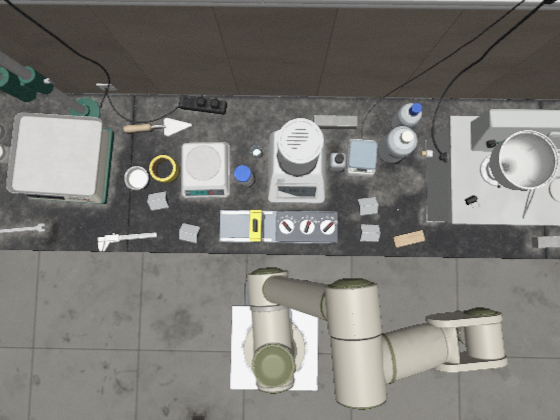

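View pics/wrist0.png

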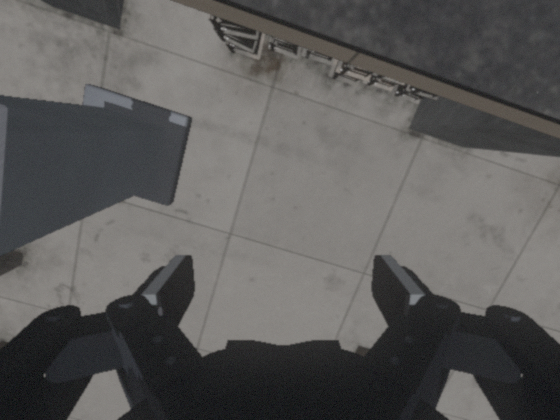

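```bash
cat > h.py <<'E'
from rig import env, vision, spotter
import cv2,numpy as np
from scipy.spatial.transform import Rotation as R
np.set_printoptions(precision=4,suppress=True)
def cam(n):
    c=vision.camera_info(n); K=np.array([[c['fx'],0,c['cx']],[0,c['fy'],c['cy']],[0,0,1]])
    M=cv2.Rodrigues(np.array(c['rvec'],float))[0]; return K,M,np.array(c['tvec'],float)
def cloud(d,c):
    K,M,t=c; v,u=np.mgrid[0:d.shape[0],0:d.shape[1]]
    P=np.stack([(u-K[0,2])/K[0,0]*d,(v-K[1,2])/K[1,1]*d,d],-1)
    W=(P-t)@M; W[d<=0]=np.nan; return W
def ray_z(u,v,z,c):
    K,M,t=c; r=M.T@np.array([(u-K[0,2])/K[0,0],(v-K[1,2])/K[1,1],1.]); o=-M.T@t
    return o+r*(z-o[2])/r[2]
def proj(X,c):
    K,M,t=c; p=K@(M@np.asarray(X,float)+t); return p[:2]/p[2]
def shot(n,tag=None):
    c=cam(n); p,d=vision.get_image(n)
    if tag: cv2.imwrite(f"pics/{tag}.png",p[:,:,::-1])
    return p,d,c
def down(yaw):
    "tool down with tool y (jaw) axis at world yaw deg"
    a=np.radians(yaw); y=np.array([np.cos(a),np.sin(a),0]); z=np.array([0,0,-1.]); return np.stack([np.cross(y,z),y,z],1)
def best(yaw):
    T=env.observe()['tool_rot']; c=[down(yaw),down(yaw+180)]
    return c
def go(pos,Rt=None,half=None):
    "print rel move: shift in tool axes (units), turn (units) from measured pose"
    s=env.observe(); T=s['tool_rot']; p=s['position']
    d=T.T@(np.asarray(pos)-p)/0.04
    print('shift units',d.round(2),'dist',np.linalg.norm(np.asarray(pos)-p).round(4))
    if Rt is not None:
        print('turn units',(R.from_matrix(T.T@Rt).as_rotvec()/0.15).round(2))
E
python3 - <<'E'
from h import *
c=cam('top'); z=np.load('top0.npz'); W=cloud(z['d'],c)
for q in ['rack','gate','dial_1','angle_a_mid','jar','bottle','block']:
    try: r=spotter.trace('top',q)
    except Exception as e: print(q,e); continue
    for o in r[:6]:
        m=o['pixels']; w=W[m]; 
        print(q,round(o['score'],2),np.array(o['rect']).round(),np.nanmedian(w,0),np.nanmax(w[:,2]),m.sum())
im=z['p'][190:260,140:440]
cv2.imwrite('pics/topz.png',cv2.resize(im,None,fx=2.66,fy=2.66,interpolation=2)[:,:,::-1])
E
```

```text
rack 0.74 [363. 226. 378. 241.] [ 0.4264 -0.3428  0.0192] 0.0375846232458583 272
gate 0.56 [253. 207. 259. 239.] [0.4452 0.0732 0.113 ] 0.1538441263221367 372
dial_1 0.75 [279. 220. 292. 233.] [ 0.4464 -0.0342  0.0376] 0.07026744555200024 152
dial_1 0.62 [297. 219. 316. 235.] [ 0.4476 -0.1079  0.0363] 0.07257325971197406 181
dial_1 0.44 [318. 219. 335. 237.] [ 0.4453 -0.1831  0.0381] 0.07160977539009332 157
angle_a_mid 0.84 [358. 196. 379. 212.] [ 0.5289 -0.3384  0.0191] 0.038294889831737094 269
jar 0.85 [233. 166. 253. 186.] [0.6211 0.1188 0.1139] 0.12134616466415228 326
bottle 0.63 [328. 151. 348. 172.] [ 0.6787 -0.2113  0.082 ] 0.12107328815370638 280
block 0.93 [391. 230. 425. 247.] [ 0.41   -0.4844  0.0269] 0.039475764038575674 357
block 0.46 [297. 219. 312. 232.] [ 0.4473 -0.108   0.0372] 0.07257325971197406 164
```

View pics/topz.png

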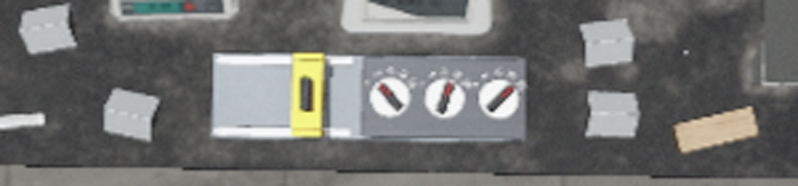

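```bash
python3 - <<'E'
from h import *
K,M,t=cam('wrist'); s=env.observe()
o=-M.T@t; print('cam in tool',s['tool_rot'].T@(o-s['position'])); print('cam axes in tool (cols)',s['tool_rot'].T@M.T)
go([0.36,-0.12,0.36],down(-90))
E
```

```text
cam in tool [ 0.0656  0.0005 -0.1437]
cam axes in tool (cols) [[-0.0004 -0.9648 -0.2629]
 [ 1.     -0.0004 -0.0003]
 [ 0.0002 -0.2629  0.9648]]
shift units [ 7.66 -8.16 -3.22] dist 0.4658
turn units [-0.   -0.    2.06]
```

>>> {"op": "jog_arm", "data": {"plan": [[[0,0,-1,0,0,0.69],[0,0,-1,0,0,0.69],[0,0,-1,0,0,0.68],[0.3,-0.6,0,0,0,0],[0.5,-1,0,0,0,0],[0.5,-1,0,0,0,0],[0.5,-1,0,0,0,0],[0.5,-1,0,0,0,0],[0.5,-1,0,0,0,0],[0.5,-1,0,0,0,0]]]}}

```text
time_s: 1.5
position: [0.2996, -0.2582, 0.3515]
tool_rot: [[1.0, -0.001, 0.0], [-0.001, -1.0, -0.0], [0.0, 0.0, -1.0]]
ft_force: [-0.7, 0.1, 0.5]
grip_width: 0.0858
```

>>> {"op": "jog_arm", "data": {"plan": [[[0.5,-1,0,0,0,0],[0.5,-1,0,0,0,0],[0.3,-1,0,0,0,0],[0,-0.5,0,0,0,0],[0,0,0,0,0,0],[0,0,0,0,0,0]]]}}

```text
time_s: 2.1
position: [0.3512, -0.1202, 0.3514]
tool_rot: [[1.0, 0.001, 0.0], [0.001, -1.0, -0.001], [0.0, 0.001, -1.0]]
ft_force: [0.2, -0.3, 0.1]
grip_width: 0.0853
```

```bash
python3 - <<'E'
from h import *
print(env.observe())
p,d,c=shot('wrist','w1'); W=cloud(d,c); np.savez('w1.npz',p=p,d=d,W=W)
for q in ['rack','gate','dial_1','angle_a_mid']:
    for o in spotter.trace('wrist',q)[:5]:
        w=W[o['pixels']]; print(q,round(o['score'],2),np.array(o['rect']).round(),np.nanmedian(w,0),np.nanmax(w[:,2]))
E
```

```text
{'time_s': 2.1, 'q': array([-37.3348,  -0.9502,  83.7439,  -0.0151,  97.1743,  52.6338]), 'qvel': array([-1.6387,  0.6938, -0.3702, -0.1171,  0.0328, -0.0759]), 'joint_efforts': array([  1.2785, -24.6654, -24.6063,   0.0499,   0.0465,   0.0563]), 'position': array([ 0.3512, -0.1202,  0.3514]), 'tool_rot': array([[ 1.    ,  0.0005,  0.0003],
       [ 0.0005, -1.    , -0.0005],
       [ 0.0003,  0.0005, -1.    ]]), 'ft_force': array([ 0.1536, -0.2673,  0.0699]), 'wrist_torque': array([-0.0345,  0.0334,  0.087 ]), 'grip_width': 0.08525149764929711}
rack 0.63 [ 64.  53. 356. 151.] [ 0.4473 -0.0078  0.0312] 0.15173936227448342
rack 0.17 [  1. 112.  23. 152.] [0.4176 0.3017 0.0167] 0.036582520589542075
gate 0.57 [102.  54. 171. 150.] [0.4481 0.0652 0.1141] 0.15173936227448342
dial_1 0.78 [257.  86. 293. 128.] [ 0.4457 -0.1132  0.038 ] 0.06811572325460045
dial_1 0.72 [308.  88. 347. 126.] [ 0.4454 -0.1864  0.0382] 0.06784859866075828
dial_1 0.59 [210.  88. 242. 126.] [ 0.4458 -0.0403  0.0382] 0.06833985677683864
angle_a_mid 0.75 [410.  28. 463.  81.] [ 0.5245 -0.3405  0.0214] 0.03763744416240482
```

View pics/w1.png

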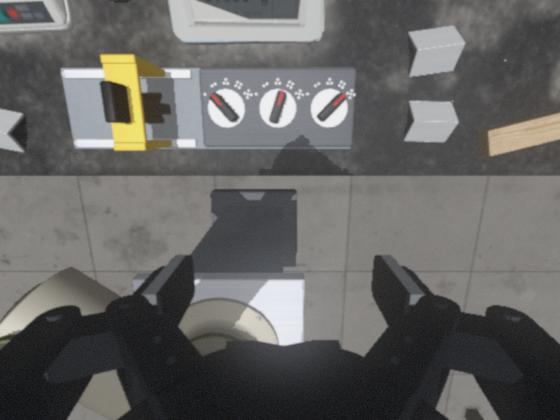

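>>> {"op": "jog_arm", "data": {"plan": [[[0.6,-0.3,0.9,0,0,0],[0.6,-0.3,0.9,0,0,0],[0.6,-0.2,0.9,0,0,0],[0.6,-0.2,0.9,0,0,0],[0,0,0,0,0,0],[0,0,0,0,0,0],[0,0,0,0,0,0]]]}}

```text
time_s: 3.05
position: [0.4473, -0.0808, 0.2086]
tool_rot: [[1.0, -0.001, 0.002], [-0.001, -1.0, -0.001], [0.002, 0.001, -1.0]]
ft_force: [-0.2, -0.5, 1.3]
grip_width: 0.0858
```

```bash
python3 - <<'E'
from h import *
print(env.observe()['position'])
p,d,c=shot('wrist','w2'); W=cloud(d,c); np.savez('w2.npz',p=p,d=d,W=W,K=c[0],M=c[1],t=c[2])
for q in ['rack','gate','dial_1','angle_a_mid']:
    for o in spotter.trace('wrist',q)[:5]:
        w=W[o['pixels']]; print(q,round(o['score'],2),np.array(o['rect']).round(),np.nanmedian(w,0),np.nanmax(w[:,2]))
E
```

```text
[ 0.4473 -0.0808  0.2086]
rack 0.86 [ 20. 135. 419. 274.] [ 0.4546 -0.0022  0.0314] 0.15095122570836075
rack 0.19 [ 57. 142. 168. 273.] [0.4503 0.0651 0.114 ] 0.15095122570836075
gate 0.57 [ 56. 143. 171. 276.] [0.4503 0.0651 0.1141] 0.15095122570836075
dial_1 0.78 [355. 167. 411. 215.] [ 0.4504 -0.1833  0.0386] 0.06766478656689785
dial_1 0.73 [288. 168. 334. 218.] [ 0.4482 -0.1106  0.0382] 0.06778097816913066
dial_1 0.7 [219. 169. 265. 216.] [ 0.4492 -0.0404  0.0384] 0.06828359303836415
angle_a_mid 0.74 [487.  82. 558. 151.] [ 0.53   -0.338   0.0205] 0.03669430084299187
angle_a_mid 0.47 [ 19. 137. 416. 276.] [ 0.4543 -0.0026  0.0314] 0.15095122570836075
```

View pics/w2.png

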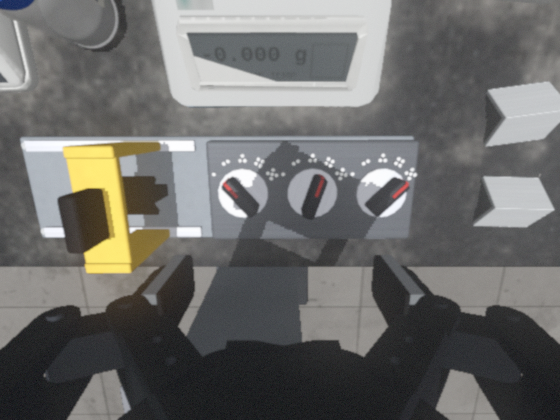

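```bash
cat > dials.py <<'E'
from h import *
def dials(p,d,c,boxes):
    W=cloud(d,c); out=[]
    hsv=cv2.cvtColor(p,cv2.COLOR_RGB2HSV)
    for (x0,y0,x1,y1) in boxes:
        x0-=4;y0-=4;x1+=4;y1+=4
        m=np.zeros(d.shape,bool); m[y0:y1,x0:x1]=True
        top=m&(W[:,:,2]>0.06)&(W[:,:,2]<0.075)
        # bar: top face at .0645
        v,u=np.nonzero(top); P=np.array([ray_z(a,b,0.0645,c)[:2] for a,b in zip(u,v)])
        rc=cv2.minAreaRect((P*1000).astype(np.float32)); bc=np.array(rc[0])/1000
        box=cv2.boxPoints(rc); e1=box[1]-box[0]; e2=box[2]-box[1]; e=e1 if np.hypot(*e1)>np.hypot(*e2) else e2
        red=m&(p[:,:,0]>120)&(p[:,:,1]<90)&(p[:,:,2]<90)
        v,u=np.nonzero(red); rd=np.mean([ray_z(a,b,0.0645,c)[:2] for a,b in zip(u,v)],0)
        if e@(rd-bc)<0: e=-e
        bright=m&(p.min(2)>170)
        n,l,st,ce=cv2.connectedComponentsWithStats(bright.astype(np.uint8)); 
        big=[i for i in range(1,n) if st[i,4]>40]
        v,u=np.nonzero(np.isin(l,big)); h=cv2.convexHull(np.stack([u,v],1).astype(np.float32))[:,0]
        Q=np.array([ray_z(a,b,0.0365,c)[:2] for a,b in h])
        cc,r=cv2.minEnclosingCircle((Q*1000).astype(np.float32))
        out.append((bc,rc[1],np.degrees(np.arctan2(e[1],e[0])),np.array(cc)/1000,r,np.degrees(np.arctan2(*(rd-bc)[::-1]))))
    return out
E
python3 - <<'E'
from dials import *
z=np.load('w2.npz'); c=(z['K'],z['M'],z['t']); p,d,W=z['p'],z['d'],z['W']
for o in dials(p,d,c,[(219,169,265,216),(288,168,334,218),(355,167,411,215)]):
    print('bar c',o[0],'size',np.round(o[1],1),'yaw',o[2].round(1),'redyaw',o[5].round(1),'disc',o[3],round(o[4],1))
# housing top & plate
m=(W[:,:,2]>0.026)&(W[:,:,2]<0.035); v,u=np.nonzero(m)
m2=np.zeros_like(m); m2[130:250,205:425]=m[130:250,205:425]
n,l,st,ce=cv2.connectedComponentsWithStats(m2.astype(np.uint8)); i=1+st[1:,4].argmax(); v,u=np.nonzero(l==i)
P=W[v,u,:2]; rc=cv2.minAreaRect((P*1000).astype(np.float32)); print('housing',rc)
m=(W[:,:,2]>0.007)&(W[:,:,2]<0.05); m[:,430:]=0;m[:130]=0;m[262:]=0
n,l,st,ce=cv2.connectedComponentsWithStats(m.astype(np.uint8)); i=1+st[1:,4].argmax(); v,u=np.nonzero(l==i)
rc=cv2.minAreaRect((W[v,u,:2]*1000).astype(np.float32)); print('rack',rc,st[i])
for nm,lo,hi in [('griptop',.145,.157),('gatetop',.108,.12)]:
    m=(W[:,:,2]>lo)&(W[:,:,2]<hi);m[300:]=0; m[:,200:]=0;v,u=np.nonzero(m)
    P=np.array([ray_z(a,b,lo+.003 if nm=='griptop' else .112,c)[:2] for a,b in zip(u,v)])
    print(nm,cv2.minAreaRect((P*1000).astype(np.float32)),len(v))
E
```

```text
Traceback (most recent call last):
  File "dials.py", line 19, in dials
    v,u=np.nonzero(np.isin(l,big)); h=cv2.convexHull(np.stack([u,v],1).astype(np.float32))[:,0]
                                      ~~~~~~~~~~~~~~~~~~~~~~~~~~~~~~~~~~~~~~~~~~~~~~~~~~~~^^^^^
TypeError: 'NoneType' object is not subscriptable
```

```bash
sed -i 's/p.min(2)>170/p.min(2)>140/; s/st\[i,4\]>40/st[i,4]>25/' dials.py
cat > r2.py <<'E'
from dials import *
z=np.load('w2.npz'); c=(z['K'],z['M'],z['t']); p,d,W=z['p'],z['d'],z['W']
for o in dials(p,d,c,[(219,169,265,216),(288,168,334,218),(355,167,411,215)]):
    print('bar c',o[0],'size',np.round(o[1],1),'yaw',o[2].round(1),'redyaw',o[5].round(1),'disc',o[3],round(o[4],1))
# housing top & plate
m=(W[:,:,2]>0.026)&(W[:,:,2]<0.035); v,u=np.nonzero(m)
m2=np.zeros_like(m); m2[130:250,205:425]=m[130:250,205:425]
n,l,st,ce=cv2.connectedComponentsWithStats(m2.astype(np.uint8)); i=1+st[1:,4].argmax(); v,u=np.nonzero(l==i)
P=W[v,u,:2]; rc=cv2.minAreaRect((P*1000).astype(np.float32)); print('housing',rc)
m=(W[:,:,2]>0.007)&(W[:,:,2]<0.05); m[:,430:]=0;m[:130]=0;m[262:]=0
n,l,st,ce=cv2.connectedComponentsWithStats(m.astype(np.uint8)); i=1+st[1:,4].argmax(); v,u=np.nonzero(l==i)
rc=cv2.minAreaRect((W[v,u,:2]*1000).astype(np.float32)); print('rack',rc,st[i])
for nm,lo,hi in [('griptop',.145,.157),('gatetop',.108,.12)]:
    m=(W[:,:,2]>lo)&(W[:,:,2]<hi);m[300:]=0; m[:,200:]=0;v,u=np.nonzero(m)
    P=np.array([ray_z(a,b,lo+.003 if nm=='griptop' else .112,c)[:2] for a,b in zip(u,v)])
    print(nm,cv2.minAreaRect((P*1000).astype(np.float32)),len(v))
E
python3 r2.py; python3 - <<'E'
import cv2
i=cv2.imread('pics/w2.png')[130:250,200:430]; cv2.imwrite('pics/w2z.png',cv2.resize(i,None,fx=3.4,fy=3.4,interpolation=2))
E
```

```text
bar c [ 0.4466 -0.0381] size [44.3 13.5] yaw 40.9 redyaw 49.8 disc [ 0.4505 -0.0328] 33.6
bar c [ 0.4468 -0.1127] size [13.4 44.6] yaw -18.5 redyaw -23.7 disc [ 0.4456 -0.1133] 26.5
bar c [ 0.447  -0.1872] size [14.3 44.8] yaw -44.6 redyaw -56.7 disc [ 0.4502 -0.1949] 34.4
housing ((446.1837158203125, -112.61653137207031), (227.49583435058594, 110.70613861083984), 89.91178131103516)
rack ((445.2364807128906, -7.7111968994140625), (439.41607666015625, 120.3927001953125), 89.92383575439453) [   20   136   399   108 29979]
griptop ((446.29833984375, 70.13213348388672), (16.30082130432129, 43.96513366699219), 89.89555358886719) 1218
gatetop ((496.5027770996094, 77.84757232666016), (216.23715209960938, 55.7413215637207), 6.83845329284668) 5066
```

View pics/w2z.png

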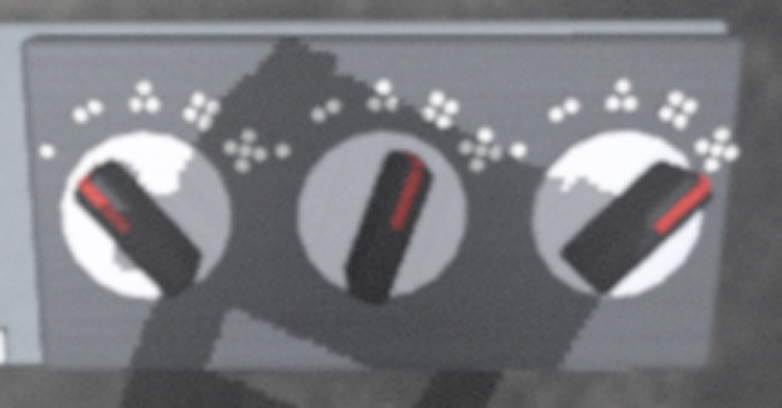

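>>> {"op": "jog_arm", "data": {"plan": [[[0,-0.5,0.7,0,0,0],[0,-0.57,0.7,0,0,0],[0,0,0.6,0,0,0],[0,0,0,0,0,-0.9],[0,0,0,0,0,-1],[0,0,0,0,0,-1],[0,0,0,0,0,-1],[0,0,0,0,0,-0.86],[0,0,0,0,0,0],[0,0,0,0,0,0]]], "grip": -0.15, "squeeze": 30}}

```text
time_s: 4.3
position: [0.4473, -0.0373, 0.1276]
tool_rot: [[0.758, 0.652, 0.001], [0.652, -0.758, -0.0], [0.0, 0.001, -1.0]]
ft_force: [-0.3, 0.7, -0.9]
grip_width: 0.0361
```

```bash
python3 - <<'E'
from h import *
s=env.observe();print(s['position'],s['grip_width'],s['q'])
go([.4466,-.0381,.042],down(-90+40.9))
p,d,c=shot('wrist','w3'); W=cloud(d,c)
E
```

```text
[ 0.4473 -0.0373  0.1276] 0.03605375153129106 [-19.9491  18.4968  99.2198   0.0003  62.249   29.3621]
shift units [-0.03  0.    2.14] dist 0.0856
turn units [ 0.   -0.   -0.02]
```

View pics/w3.png

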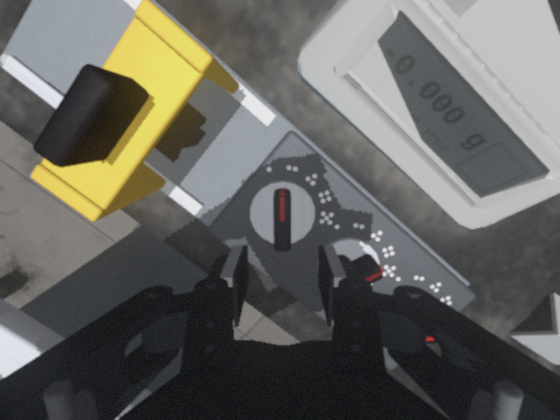

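>>> {"op": "jog_arm", "data": {"plan": [[[-0.03,0,0.7,0,0,0],[0,0,0.7,0,0,0],[0,0,0.5,0,0,0],[0,0,0.2,0,0,0],[0,0,0,0,0,0],[0,0,0,0,0,0]]]}}

```text
time_s: 4.95
position: [0.4468, -0.0382, 0.044]
tool_rot: [[0.756, 0.654, 0.001], [0.654, -0.756, -0.0], [0.001, 0.001, -1.0]]
ft_force: [0.4, 0.4, 0.4]
grip_width: 0.0364
```

>>> {"op": "jog_arm", "data": {"plan": [[[0,0,0,0,0,0],[0,0,0,0,0,0],[0,0,0,0,0,0],[0,0,0,0,0,0],[0,0,0,0,0,0],[0,0,0,0,0,0]]], "grip": -1}}

```text
time_s: 5.55
position: [0.4463, -0.0376, 0.0443]
tool_rot: [[0.756, 0.655, 0.001], [0.655, -0.756, 0.0], [0.001, 0.0, -1.0]]
ft_force: [-2.2, 3.5, 8.3]
grip_width: 0.0126
```

>>> {"op": "jog_arm", "data": {"plan": [[[0,0,0,0,0,0.9],[0,0,0,0,0,0.9],[0,0,0,0,0,0.9],[0,0,0,0,0,0.9],[0,0,0,0,0,0.9],[0,0,0,0,0,0.9],[0,0,0,0,0,0.9],[0,0,0,0,0,0.9],[0,0,0,0,0,0.9],[0,0,0,0,0,0]]]}}

```text
time_s: 6.55
position: [0.4463, -0.0376, 0.0442]
tool_rot: [[0.875, -0.484, 0.001], [-0.484, -0.875, 0.0], [0.0, -0.001, -1.0]]
ft_force: [-2.0, 3.9, 8.1]
grip_width: 0.0121
```

>>> {"op": "jog_arm", "data": {"plan": [[[0,0,0,0,0,0],[0,0,0,0,0,0],[0,0,0,0,0,0]]]}}

```text
time_s: 6.85
position: [0.4462, -0.0376, 0.0443]
tool_rot: [[0.877, -0.481, 0.001], [-0.481, -0.877, 0.0], [0.0, -0.001, -1.0]]
ft_force: [-2.2, 2.4, 7.0]
grip_width: 0.0121
```

```bash
python3 - <<'E'
from h import *
s=env.observe();T=s['tool_rot'];print(s['position'],np.degrees(np.arctan2(T[1,0],T[0,0])),s['ft_force'],s['wrist_torque'])
go([.4466,-.0381,.042],down(-90-28.65))
E
```

```text
[ 0.4462 -0.0376  0.0443] -28.7311106234043 [-2.1925  2.3767  6.9846] [ 0.5064  0.4453 -0.0475]
shift units [0.01 0.01 0.06] dist 0.0023
turn units [-0.   -0.   -0.01]
```

>>> {"op": "jog_arm", "data": {"plan": [[[0,0,0,0,0,0],[0,0,0,0,0,0],[0,0,0,0,0,0],[0,0,-0.6,0,0,0],[0,0,-0.7,0,0,-0.6],[0,0,0,0,0,-0.59],[0.3,0.9,0,0,0,0],[0.31,0.88,0,0,0,0],[0,0,0,0,0,0],[0,0,0,0,0,0]]], "grip": -0.15}}

```text
time_s: 7.85
position: [0.4467, -0.1136, 0.0952]
tool_rot: [[0.948, -0.319, -0.0], [-0.319, -0.948, 0.0], [-0.001, -0.0, -1.0]]
ft_force: [-0.2, 0.5, -0.5]
grip_width: 0.036
```

```bash
python3 - <<'E'
from h import *
s=env.observe();T=s['tool_rot'];print(s['position'],np.degrees(np.arctan2(T[1,0],T[0,0])),s['ft_force'],s['grip_width'])
go([.4468,-.1127,.044],down(-90-18.5))
E
```

```text
[ 0.4467 -0.1136  0.0952] -18.5878426358946 [-0.2384  0.5327 -0.5051] 0.03601654756581937
shift units [-0.   -0.02  1.28] dist 0.0512
turn units [-0.    0.   -0.01]
```

Next: descend and grip, then turn to +28.65° (47.2° anticlockwise = −5.49 units).

>>> {"op": "jog_arm", "data": {"plan": [[[0,-0.02,0.5,0,0,0],[0,0,0.5,0,0,0],[0,0,0.28,0,0,0],[0,0,0,0,0,0],[0,0,0,0,0,0]]]}}

```text
time_s: 8.35
position: [0.4472, -0.1118, 0.0444]
tool_rot: [[0.949, -0.316, -0.0], [-0.316, -0.949, 0.0], [-0.0, -0.0, -1.0]]
ft_force: [-0.6, 0.2, 1.2]
grip_width: 0.0363
```

>>> {"op": "jog_arm", "data": {"plan": [[[0,0,0,0,0,0],[0,0,0,0,0,0],[0,0,0,0,0,0],[0,0,0,0,0,0],[0,0,0,0,0,0],[0,0,0,0,0,0]]], "grip": -1}}

```text
time_s: 8.95
position: [0.4474, -0.1128, 0.0449]
tool_rot: [[0.948, -0.317, 0.001], [-0.317, -0.948, -0.001], [0.001, 0.0, -1.0]]
ft_force: [-1.3, -1.2, 6.1]
grip_width: 0.0125
```

>>> {"op": "jog_arm", "data": {"plan": [[[0,0,0,0,0,-0.9],[0,0,0,0,0,-0.9],[0,0,0,0,0,-0.9],[0,0,0,0,0,-0.9],[0,0,0,0,0,-0.9],[0,0,0,0,0,-0.99],[0,0,0,0,0,0],[0,0,0,0,0,0],[0,0,0,0,0,0]]]}}

```text
time_s: 9.85
position: [0.4473, -0.112, 0.0449]
tool_rot: [[0.877, 0.48, 0.001], [0.48, -0.877, 0.0], [0.001, 0.0, -1.0]]
ft_force: [-0.9, 2.6, 8.6]
grip_width: 0.012
```

```bash
python3 - <<'E'
from h import *
s=env.observe();T=s['tool_rot'];print(s['position'],np.degrees(np.arctan2(T[1,0],T[0,0])),s['ft_force'],s['grip_width'])
go([.4468,-.1127,.044],down(-90+28.65))
E
```

```text
[ 0.4473 -0.112   0.0449] 28.690692780631483 [-0.889   2.5565  8.6451] 0.012034322695884602
shift units [-0.02  0.01  0.02] dist 0.0012
turn units [ 0.   -0.01  0.  ]
```

>>> {"op": "jog_arm", "data": {"plan": [[[0,0,0,0,0,0],[0,0,0,0,0,0],[0,0,0,0,0,0],[0,0,-0.6,0,0,0],[0,0,-0.7,0,0,0],[-0.45,0.82,0,0,0,0],[-0.46,0.82,0,0,0,0],[0,0,0,0,0,0.8],[0,0,0,0,0,0.95],[0,0,0,0,0,0.95]]], "grip": -0.15}}

```text
time_s: 10.85
position: [0.4466, -0.1879, 0.096]
tool_rot: [[0.996, 0.089, -0.0], [0.089, -0.996, 0.0], [-0.0, -0.0, -1.0]]
ft_force: [0.4, 0.5, 0.6]
grip_width: 0.0357
```

>>> {"op": "jog_arm", "data": {"plan": [[[0,0,0,0,0,1],[0,0,0,0,0,1],[0,0,0,0,0,1],[0,0,0,0,0,1],[0,0,0,0,0,1],[0,0,0,0,0,0.83],[0,0,0,0,0,0],[0,0,0,0,0,0]]]}}

```text
time_s: 11.65
position: [0.4467, -0.1875, 0.0961]
tool_rot: [[0.714, -0.7, -0.0], [-0.7, -0.714, 0.0], [-0.0, 0.0, -1.0]]
ft_force: [0.1, 0.1, -0.1]
grip_width: 0.0364
```

```bash
python3 - <<'E'
from h import *
s=env.observe();T=s['tool_rot'];print(s['position'],np.degrees(np.arctan2(T[1,0],T[0,0])),s['ft_force'],s['grip_width'])
go([.447,-.1872,.044],down(-90-44.6))
E
```

```text
[ 0.4467 -0.1875  0.0961] -44.425352011084655 [ 0.118   0.1006 -0.0645] 0.036438784667772096
shift units [ 0.   -0.01  1.3 ] dist 0.0521
turn units [0.   0.   0.02]
```

Turn needed after the grip: 44.5° anticlockwise ≈ −5.18 units.

>>> {"op": "jog_arm", "data": {"plan": [[[0,0,0.5,0,0,0],[0,0,0.5,0,0,0],[0,0,0.3,0,0,0],[0,0,0,0,0,0],[0,0,0,0,0,0]]]}}

```text
time_s: 12.15
position: [0.4469, -0.1876, 0.0444]
tool_rot: [[0.713, -0.701, 0.0], [-0.701, -0.713, -0.0], [0.0, -0.0, -1.0]]
ft_force: [-0.7, 0.4, -0.4]
grip_width: 0.0362
```

>>> {"op": "jog_arm", "data": {"plan": [[[0,0,0,0,0,0],[0,0,0,0,0,0],[0,0,0,0,0,0],[0,0,0,0,0,0],[0,0,0,0,0,0],[0,0,0,0,0,0]]], "grip": -1}}

```text
time_s: 12.75
position: [0.4469, -0.1879, 0.0449]
tool_rot: [[0.712, -0.702, 0.001], [-0.702, -0.712, -0.001], [0.002, 0.0, -1.0]]
ft_force: [-2.0, -0.7, 6.8]
grip_width: 0.0124
```

>>> {"op": "jog_arm", "data": {"plan": [[[0,0,0,0,0,-0.9],[0,0,0,0,0,-0.9],[0,0,0,0,0,-0.9],[0,0,0,0,0,-0.9],[0,0,0,0,0,-0.9],[0,0,0,0,0,-0.68],[0,0,0,0,0,0],[0,0,0,0,0,0],[0,0,0,0,0,0]]]}}

```text
time_s: 13.65
position: [0.4471, -0.1875, 0.0449]
tool_rot: [[1.0, -0.001, 0.001], [-0.001, -1.0, -0.0], [0.001, 0.0, -1.0]]
ft_force: [-0.0, 0.8, 6.9]
grip_width: 0.0121
```

```bash
python3 - <<'E'
from h import *
s=env.observe();T=s['tool_rot'];print(s['position'],np.degrees(np.arctan2(T[1,0],T[0,0])),s['ft_force'],s['grip_width'])
E
```

```text
[ 0.4471 -0.1875  0.0449] -0.08077595552462218 [-0.0088  0.8457  6.9246] 0.012114481694316313
```

>>> {"op": "jog_arm", "data": {"plan": [[[0,0,0,0,0,0],[0,0,0,0,0,0],[0,0,0,0,0,0],[0,0,-0.7,0,0,0],[0,-0.2,-1,0,0,0],[0,-0.7,-1,0,0,0],[0,-0.7,-0.9,0,0,0],[0,-0.8,-0.9,0,0,0],[0,-0.8,0,0,0,0],[0,0,0,0,0,0]]], "grip": -0.15}}

```text
time_s: 14.65
position: [0.4467, -0.0568, 0.2251]
tool_rot: [[1.0, 0.002, 0.002], [0.002, -1.0, -0.0], [0.002, 0.0, -1.0]]
ft_force: [-0.1, -0.8, 0.3]
grip_width: 0.0366
```

>>> {"op": "jog_arm", "data": {"plan": [[[0,0,0,0,0,0],[0,0,0,0,0,0]]]}}

```text
time_s: 14.85
position: [0.4469, -0.0602, 0.2237]
tool_rot: [[1.0, -0.002, -0.001], [-0.002, -1.0, 0.0], [-0.001, -0.0, -1.0]]
ft_force: [-0.0, -0.1, -0.4]
grip_width: 0.0363
```

```bash
python3 - <<'E'
from dials import *
s=env.observe();T=s['tool_rot'];print(s['position'],s['ft_force'],s['grip_width'])
p,d,c=shot('wrist','w4'); W=cloud(d,c)
b=[[int(x) for x in o['rect']] for o in spotter.trace('wrist','dial_1')[:3]]; b.sort(); print(b)
for o in dials(p,d,c,b): print('bar c',o[0],'size',np.round(o[1],1),'yaw',o[2].round(1),'redyaw',o[5].round(1))
m=(W[:,:,2]>.145)&(W[:,:,2]<.157);m[300:]=0; m[:,330:]=0;v,u=np.nonzero(m)
P=np.array([ray_z(a,b,.148,c)[:2] for a,b in zip(u,v)])
print(cv2.minAreaRect((P*1000).astype(np.float32)),len(v))
E
```

```text
[ 0.4469 -0.0602  0.2237] [-0.0385 -0.0711 -0.4316] 0.036297799701723865
[[242, 165, 284, 212], [305, 163, 351, 212], [368, 169, 417, 214]]
bar c [ 0.4465 -0.0383] size [12.9 44.5] yaw -28.8 redyaw -30.0
bar c [ 0.4466 -0.1121] size [44.4 12.8] yaw 28.2 redyaw 26.1
bar c [ 0.4469 -0.1866] size [44.6 14.2] yaw 0.0 redyaw -11.2
((446.2062072753906, 70.48545837402344), (15.510988235473633, 42.69158935546875), 89.84662628173828) 1030
```

View pics/w4.png

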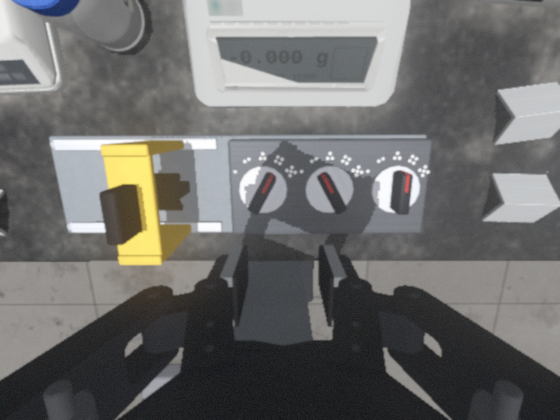

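>>> {"op": "jog_arm", "data": {"plan": [[[0,-0.8,0,0,0,0],[0,-0.86,0,0,0,0],[0,-0.8,0,0,0,0],[0,-0.8,0,0,0,0],[0,0,0.8,0,0,0],[0,0,0.8,0,0,0],[0,0,0.6,0,0,0],[0,0,0.27,0,0,0],[0,0,0,0,0,0],[0,0,0,0,0,0]]]}}

```text
time_s: 15.95
position: [0.4475, 0.0704, 0.1255]
tool_rot: [[1.0, -0.003, -0.0], [-0.003, -1.0, 0.0], [-0.0, -0.0, -1.0]]
ft_force: [-0.0, -0.1, -0.1]
grip_width: 0.0363
```

>>> {"op": "jog_arm", "data": {"plan": [[[0,0,0,0,0,0],[0,0,0,0,0,0],[0,0,0,0,0,0],[0,0,0,0,0,0],[0,0,0,0,0,0],[0,0,0,0,0,0]]], "grip": -1}}

```text
time_s: 16.55
position: [0.4476, 0.0723, 0.1262]
tool_rot: [[1.0, -0.002, 0.002], [-0.002, -1.0, 0.003], [0.002, -0.003, -1.0]]
ft_force: [1.0, 10.8, 2.3]
grip_width: 0.0132
```

>>> {"op": "jog_arm", "data": {"plan": [[[0,-0.3,0,0,0,0],[0,-0.5,0,0,0,0],[0,-0.5,0,0,0,0],[0,-0.5,0,0,0,0],[0,-0.3,0,0,0,0],[0,-0.1,0,0,0,0],[0,0,0,0,0,0],[0,0,0,0,0,0]]]}}

```text
time_s: 17.35
position: [0.4476, 0.1598, 0.1262]
tool_rot: [[1.0, -0.001, 0.002], [-0.001, -1.0, 0.001], [0.002, -0.001, -1.0]]
ft_force: [-0.4, 2.4, 6.6]
grip_width: 0.0134
```

>>> {"op": "jog_arm", "data": {"plan": [[[0,-0.1,0,0,0,0],[0,-0.1,0,0,0,0],[0,0,0,0,0,0],[0,0,0,0,0,0]]]}}

```text
time_s: 17.75
position: [0.4475, 0.1674, 0.1262]
tool_rot: [[1.0, -0.001, 0.002], [-0.001, -1.0, 0.0], [0.002, -0.0, -1.0]]
ft_force: [-2.3, 1.7, 6.2]
grip_width: 0.0131
```

>>> {"op": "jog_arm", "data": {"plan": [[[0,-0.1,0,0,0,0],[0,0,0,0,0,0],[0,0,0,0,0,0]]]}}

```text
time_s: 18.05
position: [0.4476, 0.1714, 0.1262]
tool_rot: [[1.0, -0.001, 0.002], [-0.001, -1.0, 0.0], [0.002, -0.0, -1.0]]
ft_force: [-0.9, 0.8, 6.1]
grip_width: 0.0134
```

```bash
python3 - <<'E'
from h import *
for n in ['wrist','side']: p,d,c=shot(n,n+'5'); 
cv2.imwrite('pics/side5z.png',cv2.resize(p[180:280,200:380],None,fx=4,fy=4,interpolation=2)[:,:,::-1])
E
```

```text
(no output)
```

View pics/wrist5.png

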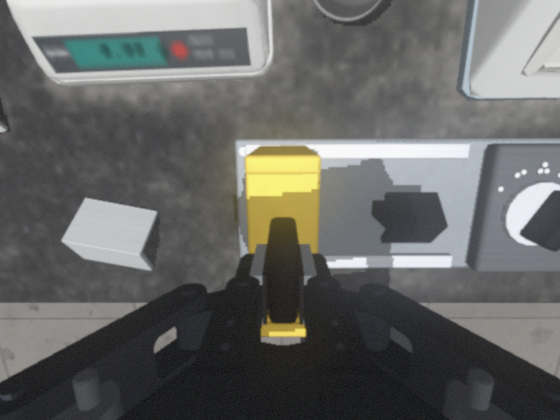

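View pics/side5z.png

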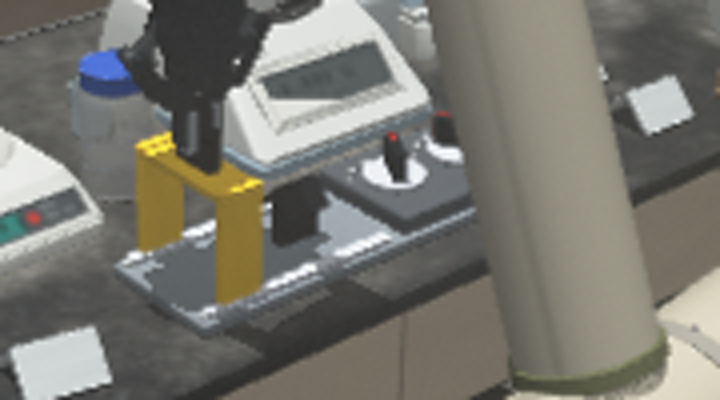

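```bash
python3 - <<'E'
from h import *
p,d,c=shot('wrist'); W=cloud(d,c)
m=np.zeros(d.shape,bool); m[185:250,365:455]=True; m&=(W[:,:,2]>.03)
v,u=np.nonzero(m); w=W[v,u]; print(len(v),w.min(0),w.max(0))
t=w[w[:,2]>.06]; print(t.min(0),t.max(0),t.mean(0))
m=(W[:,:,2]>.105)&(W[:,:,2]<.12)&(np.arange(420)[:,None]<230)&(p[:,:,2]<100)&(p[:,:,0]>120); v,u=np.nonzero(m); print('gate',W[v,u].min(0),W[v,u].max(0))
E
```

```text
3081 [0.4251 0.0517 0.03  ] [0.4665 0.0926 0.0684]
[0.4378 0.0519 0.06  ] [0.4541 0.0926 0.0684] [0.4467 0.0729 0.0636]
gate [0.4588 0.1508 0.105 ] [0.5005 0.191  0.1193]
```

>>> {"op": "jog_arm", "data": {"plan": [[[0,-0.15,0,0,0,0],[0,-0.15,0,0,0,0],[0,-0.06,0,0,0,0],[0,0,0,0,0,0],[0,0,0,0,0,0]]]}}

```text
time_s: 18.7
position: [0.4475, 0.1827, 0.1262]
tool_rot: [[1.0, -0.001, 0.001], [-0.001, -1.0, -0.006], [0.001, 0.006, -1.0]]
ft_force: [-2.8, -20.2, 9.7]
grip_width: 0.0136
```

>>> {"op": "jog_arm", "data": {"plan": [[[0,0.05,0,0,0,0],[0,0,0,0,0,0],[0,0,0,0,0,0],[0,0,-0.8,0,0,0],[0,0,-0.9,0,0,0],[0,-0.8,-0.8,0,0,0],[0,-1,-0.6,0,0,0],[0,-1,0,0,0,0],[0,-0.9,0,0,0,0],[0,0,0,0,0,0]]], "grip": -0.15}}

```text
time_s: 19.7
position: [0.4468, 0.3349, 0.2489]
tool_rot: [[1.0, 0.003, -0.0], [0.003, -1.0, 0.001], [-0.0, -0.001, -1.0]]
ft_force: [0.2, -1.0, -0.6]
grip_width: 0.0362
```

>>> {"op": "jog_arm", "data": {"plan": [[[0,0,0,0,0,0],[0,0,0,0,0,0]]], "grip": 1}}

```text
time_s: 19.9
position: [0.4475, 0.3307, 0.2492]
tool_rot: [[1.0, -0.002, -0.0], [-0.002, -1.0, -0.0], [-0.0, 0.0, -1.0]]
ft_force: [0.0, 0.1, 0.3]
grip_width: 0.0642
```

```bash
cat > ang.py <<'E'
from h import *
def angles(p,d,c,thr=0.3):
    W=cloud(d,c)
    r=spotter.trace('wrist','angle_a_mid')
    for o in r:
        if o['score']<thr: continue
        m=o['pixels']; z0=0
        w=W[m]; w=w[np.isfinite(w).all(1)]
        mx=np.percentile(w[:,2],98)
        # ridge dir: normals of two planes via minAreaRect
        w2=w[(w[:,2]>mx-.034)]
        rc=cv2.minAreaRect((w2[:,:2]*1000).astype(np.float32))
        rd=w[w[:,2]>mx-.005,:2]; cen=rd.mean(0); uu,ss,vv=np.linalg.svd(rd-cen); e=vv[0]*np.sign(vv[0][1])
        pr=(rd-cen)@e
        print(round(o['score'],2),np.array(o['rect']).round(),'n',m.sum(),'zmax',mx.round(4),'rect c',np.round(rc[0],1),'size',np.round(rc[1],1),'ang',round(rc[2],1),'ridge mid',(cen+e*(pr.max()+pr.min())/2).round(4),'len',np.ptp(pr).round(4),'ridge yaw from y',np.degrees(np.arctan2(-e[0],e[1])).round(1))
E
cat > look.py <<'E'
import sys
from ang import *
s=env.observe(); T=s['tool_rot']; print(s['position'],np.degrees(np.arctan2(T[1,0],T[0,0])),s['ft_force'],s['grip_width'])
p,d,c=shot('wrist',sys.argv[1]); np.savez('last.npz',p=p,d=d,K=c[0],M=c[1],t=c[2]); angles(p,d,c)
E
python3 look.py w6
```

```text
[0.4475 0.3307 0.2492] -0.12414341682852144 [0.0127 0.1092 0.3036] 0.0642242801358772
```

View pics/w6.png

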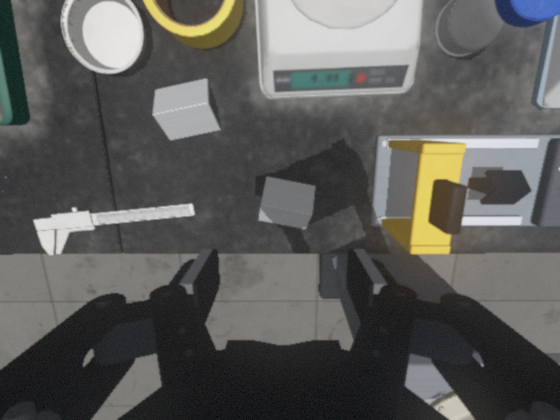

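```bash
cat > ang.py <<'E'
from h import *
def fit(p,d,c,seed,base=0.0,verbose=True):
    "roof fit: component around seed with z in (base+.006, base+.045); two-plane fit"
    W=cloud(d,c); u0,v0=seed
    h=W[:,:,2]-base
    m=((h>0.006)&(h<0.045)).astype(np.uint8)
    m=cv2.erode(m,np.ones((3,3)))
    n,l=cv2.connectedComponents(m); m=l==l[v0,u0]
    w=W[m]
    mx=np.percentile(w[:,2],99)
    rc=cv2.minAreaRect((w[:,:2]*1000).astype(np.float32))
    # local normals from depth differences -> plane split by kmeans on smoothed normals
    Ws=np.stack([cv2.blur(np.nan_to_num(W[:,:,i]).astype(np.float32),(5,5)) for i in range(3)],-1)
    gx=np.roll(Ws,-3,1)-np.roll(Ws,3,1); gy=np.roll(Ws,-3,0)-np.roll(Ws,3,0)
    nn=np.cross(gx,gy); nn/=np.linalg.norm(nn,axis=-1,keepdims=True)+1e-12; nn*=np.sign(nn[...,2:3])
    N=nn[m]; ok=(np.abs(N[:,2])>.5)&(np.abs(N[:,2])<.88); 
    f=np.float32(N[ok,:2]); _,lab,cen=cv2.kmeans(f,2,None,(3,50,1e-4),5,cv2.KMEANS_PP_CENTERS)
    pl=[]
    wo=w[ok]
    for k in (0,1):
        q=wo[lab[:,0]==k]; 
        for _ in range(3):
            cc=q.mean(0); nv=np.linalg.svd(q-cc,full_matrices=False)[2][2]; r=(q-cc)@nv; q=q[np.abs(r)<max(.0015,2*r.std())]
        nv*=np.sign(nv[2]); pl.append((nv,nv@cc,len(q)))
    e=np.cross(pl[0][0],pl[1][0]); e/=np.linalg.norm(e); e*=np.sign(e[1])
    yaw=np.degrees(np.arctan2(-e[0],e[1]))
    # ridge point: solve planes + along e
    along=(w@e); mid=(np.percentile(along,1)+np.percentile(along,99))/2
    X=np.linalg.solve(np.stack([pl[0][0],pl[1][0],e]),[pl[0][1],pl[1][1],mid])
    if verbose: print('n',m.sum(),'planes n',pl[0][2],pl[1][2],'angle',np.degrees(np.arccos(pl[0][0]@pl[1][0])).round(1),'zmax',mx.round(4),'RIDGE MID',X,'YAW',yaw.round(2),'len',(np.ptp(along)).round(4),'tilt',np.degrees(np.arcsin(e[2])).round(1),'rect',np.round(rc[0],1),np.round(rc[1],1),round(rc[2],1))
    return X,yaw
E
cat > look.py <<'E'
import sys
from ang import *
s=env.observe(); T=s['tool_rot']; print(s['position'],np.degrees(np.arctan2(T[1,0],T[0,0])),s['ft_force'],s['grip_width'])
p,d,c=shot('wrist',sys.argv[1]); np.savez('last.npz',p=p,d=d,K=c[0],M=c[1],t=c[2])
E
python3 look.py w7; python3 - <<'E'
from ang import *
z=np.load('last.npz'); c=(z['K'],z['M'],z['t'])
for s in [(186,109),(287,202)]: X,y=fit(z['p'],z['d'],c,s); print(proj(X,c))
E
```

```text
[0.4477 0.3305 0.2494] -0.16639647603104082 [-0.9743  0.1488  0.0318] 0.07786898263706482
n 2477 planes n 1108 842 angle 90.4 zmax 0.0356 RIDGE MID [0.536  0.4468 0.0359] YAW 11.31 len 0.0644 tilt -0.1 rect [535.9 446.9] [57.1 64.5] 11.7
[179.7785 108.349 ]
n 1868 planes n 807 497 angle 89.9 zmax 0.0357 RIDGE MID [0.4164 0.3261 0.0357] YAW -11.36 len 0.0629 tilt 0.0 rect [416.6 325.8] [63.  56.5] 79.0
[285.7928 209.2282]
```

>>> {"op": "jog_arm", "data": {"plan": [[[-0.4,0.05,0.8,0,0,0],[-0.38,0.06,0.9,0,0,0],[0,0,1,0,0,0.4],[0,0,1,0,0,0.5],[0,0,0.8,0,0,0.4],[0,0,0,0,0,0],[0,0,0,0,0,0],[0,0,0,0,0,0]]]}}

```text
time_s: 20.85
position: [0.4175, 0.3272, 0.0712]
tool_rot: [[0.981, -0.195, 0.003], [-0.195, -0.981, 0.001], [0.003, -0.002, -1.0]]
ft_force: [-0.1, -1.0, 0.2]
grip_width: 0.0858
```

```bash
python3 look.py w8; python3 - <<'E'
from h import *
go([.4164,.3261,.004],down(-90-11.36))
E
```

```text
[0.4175 0.3272 0.0712] -11.222201567161871 [-0.0553 -0.9547  0.1861] 0.08582206277668693
shift units [-0.02  0.04  1.68] dist 0.0672
turn units [-0.01 -0.02  0.02]
```

View pics/w8.png

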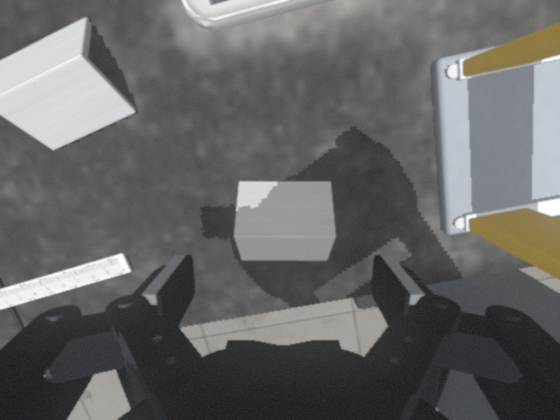

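>>> {"op": "jog_arm", "data": {"plan": [[[0,0.02,0.6,0,0,0],[0,0,0.6,0,0,0],[0,0,0.4,0,0,0],[0,0,0.18,0,0,0],[0,0,0,0,0,0],[0,0,0,0,0,0]]]}}

```text
time_s: 21.5
position: [0.4168, 0.3265, -0.0008]
tool_rot: [[0.981, -0.195, 0.002], [-0.195, -0.981, 0.001], [0.002, -0.001, -1.0]]
ft_force: [0.2, -0.0, 0.4]
grip_width: 0.0859
```

>>> {"op": "jog_arm", "data": {"plan": [[[0,0,0,0,0,0],[0,0,0,0,0,0],[0,0,0,0,0,0],[0,0,0,0,0,0],[0,0,0,0,0,0]]], "grip": -1, "squeeze": 50}}

```text
time_s: 22.0
position: [0.4167, 0.3264, -0.0007]
tool_rot: [[0.981, -0.195, 0.002], [-0.195, -0.981, 0.001], [0.002, -0.001, -1.0]]
ft_force: [-2.1, -0.6, 6.0]
grip_width: 0.0649
```

>>> {"op": "jog_arm", "data": {"plan": [[[0,0,-0.5,0,0,0],[0,0,-1,0,0,0],[0,0,-1,0,0,-0.4],[0,0,-1,0,0,-0.5],[0,0,-1,0,0,-0.41],[0,0,-0.5,0,0,0],[0.2,0.8,0,0,0,0],[0.2,1,0,0,0,0],[0.2,1,0,0,0,0],[0.15,1,0,0,0,0]]]}}

```text
time_s: 23.0
position: [0.4461, 0.1727, 0.1984]
tool_rot: [[1.0, 0.0, 0.0], [0.0, -1.0, 0.0], [0.0, -0.0, -1.0]]
ft_force: [0.7, -0.4, -1.9]
grip_width: 0.065
```

>>> {"op": "jog_arm", "data": {"plan": [[[0,1,0,0,0,0],[0,1,0,0,0,0],[0,0.56,0,0,0,0],[0,0,0,0,0,0],[0,0,0,0,0,0],[0,0,0,0,0,0]]]}}

```text
time_s: 23.6
position: [0.446, 0.0724, 0.1982]
tool_rot: [[1.0, 0.001, 0.0], [0.001, -1.0, 0.0], [0.0, -0.0, -1.0]]
ft_force: [-0.3, 0.9, -2.1]
grip_width: 0.0647
```

```bash
python3 look.py w9; python3 - <<'E'
from h import *
go([.4467,.072,.040],down(-90))
E
```

```text
[0.446  0.0724 0.1982] 0.0386831930974248 [-0.3137  0.9165 -2.0556] 0.06474869316088888
shift units [0.02 0.01 3.95] dist 0.1582
turn units [-0.   -0.    0.01]
```

View pics/w9.png

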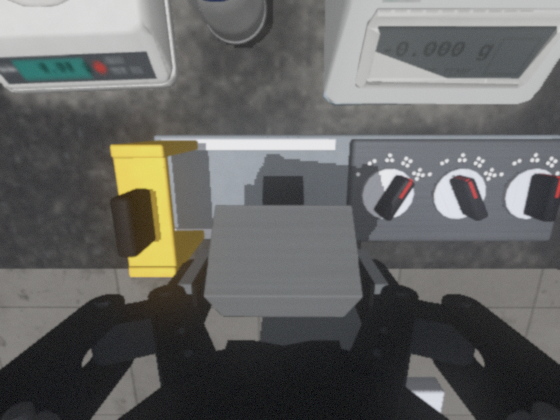

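>>> {"op": "jog_arm", "data": {"plan": [[[0.02,0.01,0.9,0,0,0],[0,0,0.9,0,0,0],[0,0,0.9,0,0,0],[0,0,0.7,0,0,0],[0,0,0.3,0,0,0],[0,0,0.15,0,0,0],[0,0,0,0,0,0],[0,0,0,0,0,0]]]}}

```text
time_s: 24.45
position: [0.4475, 0.0716, 0.0448]
tool_rot: [[1.0, 0.0, 0.001], [0.0, -1.0, -0.0], [0.001, 0.0, -1.0]]
ft_force: [-0.5, -0.0, -1.7]
grip_width: 0.0647
```

>>> {"op": "jog_arm", "data": {"plan": [[[0,0,0.08,0,0,0],[0,0,0.05,0,0,0],[0,0,0,0,0,0]]]}}

```text
time_s: 24.75
position: [0.4468, 0.0714, 0.0391]
tool_rot: [[1.0, -0.0, -0.0], [-0.0, -1.0, 0.0], [-0.0, -0.0, -1.0]]
ft_force: [-0.9, -0.3, -0.0]
grip_width: 0.0648
```

>>> {"op": "jog_arm", "data": {"plan": [[[0,0,0.03,0,0,0],[0,0,0,0,0,0],[0,0,0,0,0,0]]]}}

```text
time_s: 25.05
position: [0.4463, 0.0714, 0.0385]
tool_rot: [[1.0, 0.0, -0.001], [0.0, -1.0, -0.0], [-0.001, 0.0, -1.0]]
ft_force: [-5.9, -0.5, 12.4]
grip_width: 0.0653
```

>>> {"op": "jog_arm", "data": {"plan": [[[0,0,0,0,0,0],[0,0,0,0,0,0],[0,0,0,0,0,0],[0,0,0,0,0,0]]], "grip": 1}}

```text
time_s: 25.45
position: [0.4472, 0.0713, 0.0377]
tool_rot: [[1.0, -0.0, 0.0], [-0.0, -1.0, -0.0], [0.0, 0.0, -1.0]]
ft_force: [0.3, 0.0, 0.1]
grip_width: 0.0852
```

>>> {"op": "jog_arm", "data": {"plan": [[[0,0,-0.4,0,0,0],[0,0,-0.8,0,0,0],[0,0,-1,0,0,0],[0,0,-1,0,0,0],[0,0,-1,0,0,0],[0,0,0,0,0,0],[0,0,0,0,0,0]]]}}

```text
time_s: 26.15
position: [0.447, 0.0713, 0.2059]
tool_rot: [[1.0, -0.0, 0.001], [-0.0, -1.0, -0.0], [0.001, 0.0, -1.0]]
ft_force: [0.4, -0.4, -0.1]
grip_width: 0.0853
```

```bash
python3 look.py w10; python3 - <<'E'
from ang import *
z=np.load('last.npz'); c=(z['K'],z['M'],z['t'])
u,v=proj([.4467,.072,.073],c); print(u,v); fit(z['p'],z['d'],c,(int(u),int(v)-5),base=.038)
E
```

```text
[0.447  0.0713 0.2059] -0.011323262602494909 [ 0.3625 -0.4157 -0.1088] 0.08525307269905104
281.30746407356884 200.1896285503298
n 3282 planes n 802 1281 angle 90.2 zmax 0.074 RIDGE MID [0.4455 0.0709 0.0743] YAW -0.04 len 0.0636 tilt 0.1 rect [446.   71.1] [63.6 57.7] 89.8
```

View pics/w10.png

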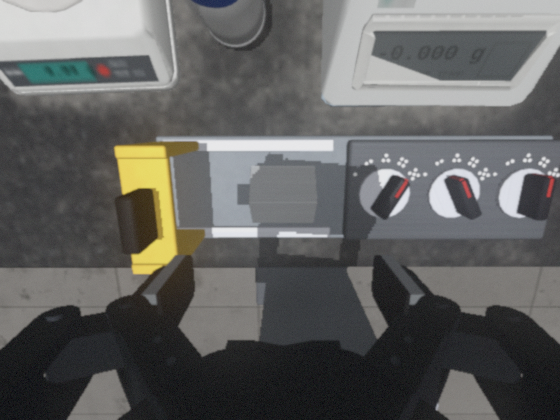

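>>> {"op": "jog_arm", "data": {"plan": [[[0,-0.6,-0.5,0,0,0],[0,-1,0,0,0,0],[0,-1,0,0,0,0],[0.2,-1,0,0,0,0],[0.2,-1,0,0,0,0],[0.2,-1,0,0,0,0],[0.2,-1,0,0,0,0],[0.3,-1,0,0,0,0],[0.3,-1,0,0,0,0],[0,-0.6,0,0,0,0]]]}}

```text
time_s: 27.2
position: [0.5033, 0.4415, 0.2224]
tool_rot: [[1.0, 0.001, -0.003], [0.001, -1.0, -0.002], [-0.003, 0.002, -1.0]]
ft_force: [-0.5, -0.3, -0.8]
grip_width: 0.0852
```

>>> {"op": "jog_arm", "data": {"plan": [[[0,0,0,0,0,-0.6],[0,0,0,0,0,-0.7],[0,0,0,0,0,0],[0,0,0,0,0,0]]]}}

```text
time_s: 27.6
position: [0.5029, 0.4391, 0.2242]
tool_rot: [[0.982, 0.191, -0.002], [0.191, -0.982, -0.001], [-0.002, 0.001, -1.0]]
ft_force: [-0.6, 0.5, 0.5]
grip_width: 0.0856
```

```bash
python3 look.py w11; python3 - <<'E'
from ang import *
z=np.load('last.npz'); c=(z['K'],z['M'],z['t'])
u,v=proj([.536,.4468,.034],c); print(u,v); X,y=fit(z['p'],z['d'],c,(int(u),int(v)-5))
go([X[0],X[1],0],down(-90+y))
E
```

```text
[0.5029 0.4391 0.2242] 10.994120031740948 [-0.6     0.4731  0.5416] 0.08561261605805708
280.9672806231177 157.5878465874832
n 2483 planes n 637 1099 angle 90.0 zmax 0.0356 RIDGE MID [0.5357 0.4477 0.0357] YAW 11.22 len 0.0634 tilt -0.1 rect [535.8 447.7] [56.7 63.4] 11.0
shift units [ 0.85 -0.06  5.62] dist 0.2272
turn units [ 0.    0.01 -0.03]
```

View pics/w11.png

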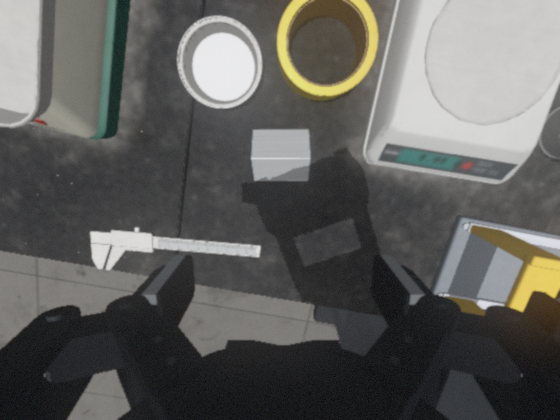

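>>> {"op": "jog_arm", "data": {"plan": [[[0.4,-0.03,0.6,0,0,0],[0.45,-0.03,0.9,0,0,0],[0,0,0.9,0,0,0],[0,0,0.9,0,0,0],[0,0,0.9,0,0,0],[0,0,0.6,0,0,0],[0,0,0.5,0,0,0],[0,0,0.3,0,0,0],[0,0,0,0,0,0],[0,0,0,0,0,0]]]}}

```text
time_s: 28.65
position: [0.5364, 0.4484, 0.0025]
tool_rot: [[0.981, 0.193, 0.001], [0.193, -0.981, 0.001], [0.001, -0.0, -1.0]]
ft_force: [1.1, 0.1, 0.7]
grip_width: 0.0855
```

>>> {"op": "jog_arm", "data": {"plan": [[[0,0,0,0,0,0],[0,0,0,0,0,0],[0,0,0,0,0,0],[0,0,0,0,0,0],[0,0,0,0,0,0]]], "grip": -1}}

```text
time_s: 29.15
position: [0.5365, 0.4488, 0.0034]
tool_rot: [[0.981, 0.194, 0.002], [0.194, -0.981, 0.002], [0.003, -0.001, -1.0]]
ft_force: [-0.2, 1.2, 6.4]
grip_width: 0.0644
```

>>> {"op": "jog_arm", "data": {"plan": [[[0,0,-0.5,0,0,0],[0,0,-1,0,0,0],[0,0,-1,0,0,0.4],[0,0,-1,0,0,0.5],[0,0,-1,0,0,0.4],[-0.7,0.3,-0.5,0,0,0],[-0.7,0.8,0,0,0,0],[-0.5,1,0,0,0,0],[-0.33,1,0,0,0,0],[0,1,0,0,0,0]]]}}

```text
time_s: 30.15
position: [0.4446, 0.283, 0.202]
tool_rot: [[1.0, 0.001, -0.0], [0.001, -1.0, -0.0], [-0.0, 0.0, -1.0]]
ft_force: [0.7, 0.1, -1.5]
grip_width: 0.065
```

>>> {"op": "jog_arm", "data": {"plan": [[[0,1,0,0,0,0],[0,1,0,0,0,0],[0,1,0,0,0,0],[0,1,0,0,0,0],[0,0.9,0,0,0,0],[0,0.43,0,0,0,0],[0,0,0,0,0,0],[0,0,0,0,0,0],[0,0,0,0,0,0]]]}}

```text
time_s: 31.05
position: [0.4465, 0.0719, 0.2018]
tool_rot: [[1.0, 0.001, 0.0], [0.001, -1.0, 0.0], [0.0, -0.0, -1.0]]
ft_force: [1.0, -1.3, -1.3]
grip_width: 0.0647
```

```bash
python3 look.py w12; python3 - <<'E'
from h import *
go([.4472,.0713,.051],down(-90))
E
```

```text
[0.4465 0.0719 0.2018] 0.04469519930312521 [ 0.9939 -1.3472 -1.3249] 0.06469396949898765
shift units [0.02 0.02 3.77] dist 0.1507
turn units [-0.    0.    0.01]
```

View pics/w12.png

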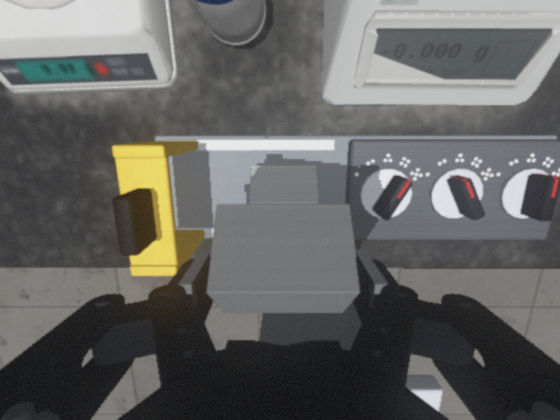

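>>> {"op": "jog_arm", "data": {"plan": [[[0.02,0.01,0.9,0,0,0],[0,0,0.9,0,0,0],[0,0,0.9,0,0,0],[0,0,0.6,0,0,0],[0,0,0.3,0,0,0],[0,0,0.1,0,0,0],[0,0,0.04,0,0,0],[0,0,0,0,0,0],[0,0,0,0,0,0]]]}}

```text
time_s: 32.0
position: [0.4482, 0.0715, 0.0533]
tool_rot: [[1.0, 0.001, 0.003], [0.001, -1.0, -0.0], [0.003, 0.0, -1.0]]
ft_force: [-2.3, -0.4, 13.4]
grip_width: 0.0649
```

>>> {"op": "jog_arm", "data": {"plan": [[[0,0,0.05,0,0,0],[0,0,0,0,0,0],[0,0,0,0,0,0]]]}}

```text
time_s: 32.3
position: [0.4488, 0.0714, 0.052]
tool_rot: [[1.0, 0.001, 0.004], [0.001, -1.0, -0.0], [0.004, 0.0, -1.0]]
ft_force: [-4.0, -0.0, 21.2]
grip_width: 0.0648
```

>>> {"op": "jog_arm", "data": {"plan": [[[-0.05,0,-0.02,0,0,0],[0,0,0,0,0,0],[0,0,0,0,0,0]]]}}

```text
time_s: 32.6
position: [0.4485, 0.0713, 0.0524]
tool_rot: [[1.0, 0.001, 0.008], [0.001, -1.0, -0.0], [0.008, 0.0, -1.0]]
ft_force: [5.7, 0.4, 6.5]
grip_width: 0.0649
```

```bash
python3 look.py w13; python3 - <<'E'
from h import *
p,d,c=shot('side'); cv2.imwrite('pics/side13.png',cv2.resize(p[180:260,210:330],None,fx=6,fy=6,interpolation=2)[:,:,::-1])
E
```

```text
[0.4485 0.0713 0.0524] 0.059378651734849304 [5.7259 0.4209 6.5125] 0.06491346790585749
```

View pics/w13.png

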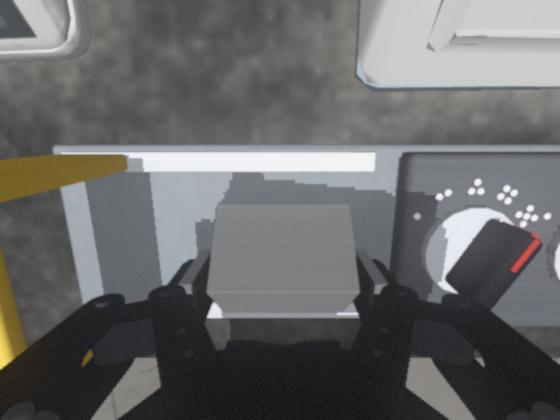

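View pics/side13.png

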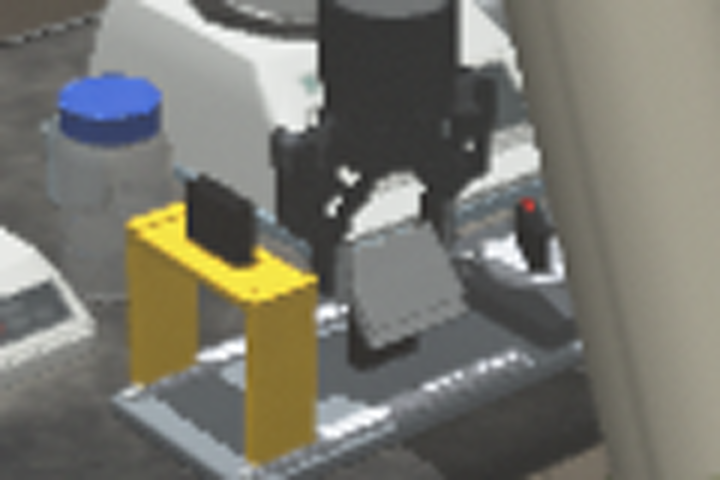

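```bash
python3 - <<'E'
from h import *
z=np.load('last.npz'); W=cloud(z['d'],(z['K'],z['M'],z['t']))
for r in [(212,280,222,345),(296,306,230,340)]:
    q=W[r[0]:r[1],r[2]:r[3]].reshape(-1,3); cc=q.mean(0); n=np.linalg.svd(q-cc,full_matrices=False)[2][2]; n*=np.sign(n[2]); print(cc,n,np.degrees(np.arctan2(n[0],n[2])), (q-cc).dot(n).std())
for u in (230,283,340): print([W[v,u].round(4).tolist() for v in range(280,300,3)])
E
```

```text
Traceback (most recent call last):
numpy.linalg.LinAlgError: SVD did not converge
```

>>> {"op": "jog_arm", "data": {"plan": [[[0,0,0,0,0,0],[0,0,0,0,0,0],[0,0,0,0,0,0],[0,0,0,0,0,0]]], "grip": 1}}

```text
time_s: 33.1
position: [0.4453, 0.0708, 0.0508]
tool_rot: [[1.0, 0.0, -0.001], [0.0, -1.0, 0.0], [-0.001, -0.0, -1.0]]
ft_force: [0.1, 0.3, 0.9]
grip_width: 0.0856
```

>>> {"op": "jog_arm", "data": {"plan": [[[0,0,-0.4,0,0,0],[0,0,-0.8,0,0,0],[0,0,-1,0,0,0],[0,0,-1,0,0,0],[0,0,-0.8,0,0,0],[0,0,0,0,0,0],[0,0,0,0,0,0]]]}}

```text
time_s: 33.8
position: [0.4452, 0.0707, 0.2108]
tool_rot: [[1.0, -0.0, 0.0], [-0.0, -1.0, -0.0], [0.0, 0.0, -1.0]]
ft_force: [0.6, -0.8, -1.3]
grip_width: 0.0858
```

```bash
python3 look.py w14; python3 - <<'E'
from ang import *
z=np.load('last.npz'); c=(z['K'],z['M'],z['t'])
u,v=proj([.4467,.072,.080],c); print(u,v); fit(z['p'],z['d'],c,(int(u),int(v)-5),base=.045)
p,d,c=shot('side'); cv2.imwrite('pics/side14.png',cv2.resize(p[180:260,210:330],None,fx=6,fy=6,interpolation=2)[:,:,::-1])
E
```

```text
[0.4452 0.0707 0.2108] -0.00814661937967639 [ 0.6001 -0.8329 -1.2657] 0.08583743341131099
280.6482796587451 198.80781117474976
n 3344 planes n 904 1100 angle 85.0 zmax 0.0813 RIDGE MID [0.4469 0.0709 0.0799] YAW 0.2 len 0.0636 tilt 0.1 rect [445.7  70.9] [57.7 63.6] 0.1
```

View pics/w14.png

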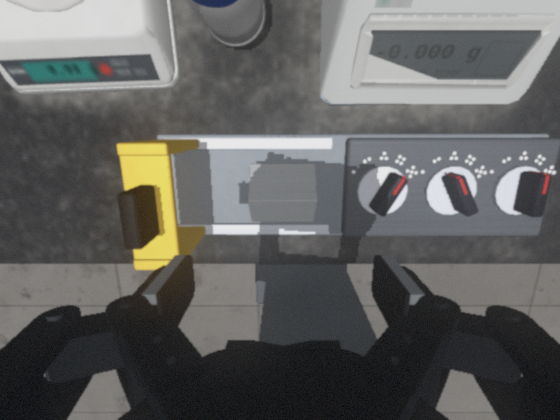

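View pics/side14.png

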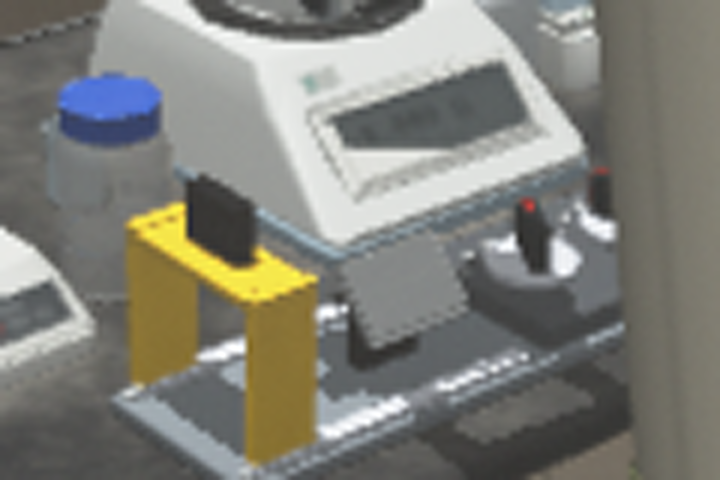

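>>> {"op": "jog_arm", "data": {"plan": [[[0,0.6,0,0,0,0],[0,1,-0.3,0,0,0],[0,1,0,0,0,0],[0,1,0,0,0,0],[0,1,0,0,0,0],[0,1,0,0,0,0],[0,1,0,0,0,0],[0,1,0,0,0,0],[0,1,0,0,0,0],[0,0.7,0,0,0,0]]]}}

```text
time_s: 34.9
position: [0.4447, -0.3035, 0.2211]
tool_rot: [[1.0, -0.002, -0.002], [-0.002, -1.0, 0.002], [-0.002, -0.002, -1.0]]
ft_force: [1.4, 0.1, 0.3]
grip_width: 0.0857
```

>>> {"op": "jog_arm", "data": {"plan": [[[0,0.6,0,0,0,0],[0,0,0,0,0,0],[0,0,0,0,0,0],[0,0,0,0,0,0]]]}}

```text
time_s: 35.3
position: [0.4453, -0.3243, 0.2223]
tool_rot: [[1.0, 0.001, -0.001], [0.001, -1.0, 0.001], [-0.001, -0.001, -1.0]]
ft_force: [0.1, -0.5, -0.7]
grip_width: 0.0855
```

```bash
python3 look.py w15; python3 - <<'E'
from ang import *
z=np.load('last.npz'); c=(z['K'],z['M'],z['t'])
for X in ([.426,-.343,.034],[.528,-.339,.034]):
    u,v=proj(X,c); print(u,v)
    try: X,y=fit(z['p'],z['d'],c,(int(u),int(v)-5)); go([X[0],X[1],0],down(-90+y))
    except Exception as e: print(e)
E
```

```text
[ 0.4453 -0.3243  0.2223] 0.02947164047816252 [ 0.1496 -0.4742 -0.6554] 0.08549889215462673
298.5997034048512 204.79230751148685
n 2260 planes n 1046 610 angle 89.9 zmax 0.0356 RIDGE MID [ 0.4279 -0.3484  0.0356] YAW -1.88 len 0.0634 tilt -0.0 rect [ 427.8 -348.7] [63.4 56.3] 88.3
shift units [-0.44  0.61  5.56] dist 0.2246
turn units [-0.01  0.    0.22]
296.1935229516113 111.75819779563358
n 2828 planes n 975 1063 angle 90.3 zmax 0.0357 RIDGE MID [ 0.5282 -0.3417  0.0358] YAW 7.58 len 0.0634 tilt 0.1 rect [ 528.3 -341.7] [57.4 63.4] 7.5
shift units [2.07 0.44 5.56] dist 0.2381
turn units [-0.01  0.   -0.88]
```

View pics/w15.png

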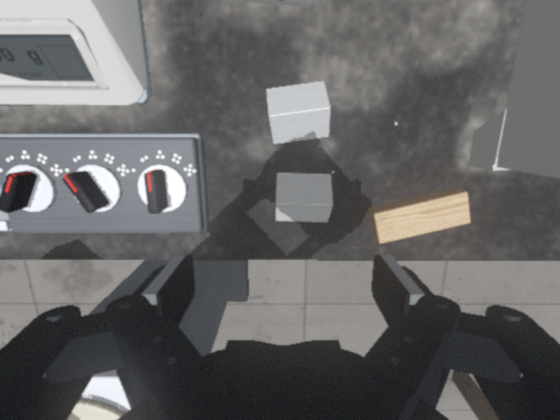

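>>> {"op": "jog_arm", "data": {"plan": [[[-0.22,0.3,0.6,0,0,0],[-0.22,0.31,0.9,0,0,0],[0,0,0.9,0,0,0.22],[0,0,0.9,0,0,0],[0,0,0.9,0,0,0],[0,0,0.6,0,0,0],[0,0,0.45,0,0,0],[0,0,0.3,0,0,0],[0,0,0,0,0,0],[0,0,0,0,0,0]]]}}

```text
time_s: 36.35
position: [0.4282, -0.3498, 0.0016]
tool_rot: [[0.999, -0.033, 0.001], [-0.033, -0.999, -0.001], [0.001, 0.001, -1.0]]
ft_force: [-0.3, 0.2, 0.1]
grip_width: 0.0855
```

```bash
python3 look.py w16; python3 - <<'E'
from h import *
go([.4279,-.3484,0],down(-90-1.88))
E
```

```text
[ 0.4282 -0.3498  0.0016] -1.8801128722169298 [-0.3016  0.2383  0.0563] 0.0854870604415001
shift units [-0.01 -0.04  0.05] dist 0.0025
turn units [ 0.01 -0.01 -0.  ]
```

View pics/w16.png

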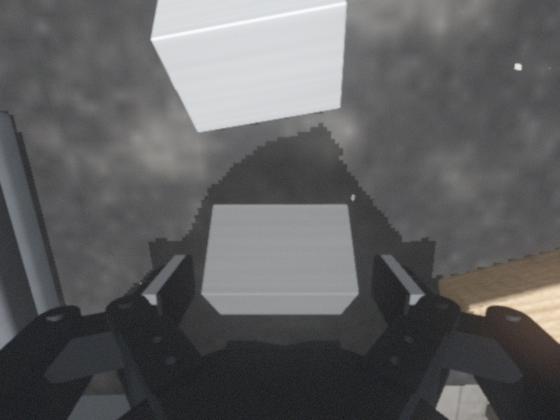

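>>> {"op": "jog_arm", "data": {"plan": [[[0,-0.03,0.03,0,0,0],[0,0,0,0,0,0],[0,0,0,0,0,0],[0,0,0,0,0,0],[0,0,0,0,0,0],[0,0,0,0,0,0]]], "grip": -1}}

```text
time_s: 37.0
position: [0.4281, -0.3488, 0.0007]
tool_rot: [[0.999, -0.033, 0.001], [-0.033, -0.999, -0.001], [0.001, 0.001, -1.0]]
ft_force: [-1.5, 1.6, 6.2]
grip_width: 0.0648
```

>>> {"op": "jog_arm", "data": {"plan": [[[0,0,-0.5,0,0,0],[0,0,-1,0,0,-0.22],[0,0,-1,0,0,0],[0,-0.6,-1,0,0,0],[0.2,-1,-0.5,0,0,0],[0.27,-1,0,0,0,0],[0,-1,0,0,0,0],[0,-1,0,0,0,0],[0,-1,0,0,0,0],[0,-1,0,0,0,0]]]}}

```text
time_s: 38.0
position: [0.4462, -0.0828, 0.1598]
tool_rot: [[1.0, -0.0, 0.0], [-0.0, -1.0, 0.0], [0.0, -0.0, -1.0]]
ft_force: [-0.2, 0.2, -2.5]
grip_width: 0.0651
```

>>> {"op": "jog_arm", "data": {"plan": [[[0,-1,0,0,0,0],[0,-1,0,0,0,0],[0,-1,0,0,0,0],[0,-0.9,0,0,0,0],[0,0,0,0,0,0],[0,0,0,0,0,0],[0,0,0,0,0,0]]]}}

```text
time_s: 38.7
position: [0.4467, 0.0708, 0.1597]
tool_rot: [[1.0, -0.001, -0.0], [-0.001, -1.0, -0.0], [-0.0, 0.0, -1.0]]
ft_force: [0.5, -0.5, -2.1]
grip_width: 0.065
```

```bash
python3 look.py w17; python3 - <<'E'
from h import *
go([.4468,.0712,.055],down(-90))
E
```

```text
[0.4467 0.0708 0.1597] -0.05541357626619096 [ 0.5007 -0.4744 -2.1114] 0.06501355526489219
shift units [ 0.   -0.02  2.62] dist 0.1047
turn units [ 0.    0.   -0.01]
```

>>> {"op": "jog_arm", "data": {"plan": [[[0,-0.01,0.9,0,0,0],[0,0,0.9,0,0,0],[0,0,0.4,0,0,0],[0,0,0.2,0,0,0],[0,0,0.1,0,0,0],[0,0,0,0,0,0],[0,0,0,0,0,0]]]}}

```text
time_s: 39.45
position: [0.4479, 0.0712, 0.0607]
tool_rot: [[1.0, -0.002, 0.003], [-0.002, -1.0, 0.0], [0.003, -0.0, -1.0]]
ft_force: [0.7, 2.2, 6.4]
grip_width: 0.0649
```

>>> {"op": "jog_arm", "data": {"plan": [[[0,0,0.08,0,0,0],[0,0,0,0,0,0],[0,0,0,0,0,0]]]}}

```text
time_s: 39.75
position: [0.4486, 0.0713, 0.0585]
tool_rot: [[1.0, -0.001, 0.005], [-0.001, -1.0, -0.0], [0.005, 0.0, -1.0]]
ft_force: [-0.0, 2.0, 17.2]
grip_width: 0.0648
```

>>> {"op": "jog_arm", "data": {"plan": [[[0.05,0,-0.04,0,0,0],[0.05,0,0,0,0,0],[0,0,0,0,0,0],[0,0,0,0,0,0]]]}}

```text
time_s: 40.15
position: [0.4488, 0.0713, 0.0586]
tool_rot: [[1.0, -0.0, -0.004], [-0.0, -1.0, -0.001], [-0.004, 0.001, -1.0]]
ft_force: [-11.3, -2.1, 15.6]
grip_width: 0.0647
```

>>> {"op": "jog_arm", "data": {"plan": [[[-0.08,0,0,0,0,0],[0,0,0,0,0,0],[0,0,0.02,0,0,0],[0,0,0,0,0,0]]], "squeeze": 20}}

```text
time_s: 40.55
position: [0.4486, 0.0713, 0.0585]
tool_rot: [[1.0, -0.001, 0.003], [-0.001, -1.0, -0.001], [0.003, 0.001, -1.0]]
ft_force: [-1.6, -2.4, 15.7]
grip_width: 0.0646
```

>>> {"op": "jog_arm", "data": {"plan": [[[0,0,-0.03,0,0,0],[0,0,0,0,0,0],[0,0,0,0,0,0],[0,0,0,0,0,0],[0,0,0,0,0,0]]], "grip": 1}}

```text
time_s: 41.05
position: [0.4474, 0.0719, 0.0584]
tool_rot: [[1.0, -0.0, -0.001], [-0.0, -1.0, 0.0], [-0.001, -0.0, -1.0]]
ft_force: [0.2, -0.0, 0.3]
grip_width: 0.0856
```

>>> {"op": "jog_arm", "data": {"plan": [[[0,0,-0.4,0,0,0],[0,0,-0.8,0,0,0],[0,0,-1,0,0,0],[0,0,-1,0,0,0],[0,0,-0.6,0,0,0],[0,0,0,0,0,0],[0,0,0,0,0,0]]]}}

```text
time_s: 41.75
position: [0.4473, 0.0719, 0.2102]
tool_rot: [[1.0, -0.0, -0.0], [-0.0, -1.0, 0.0], [-0.0, -0.0, -1.0]]
ft_force: [-0.4, 0.2, 0.2]
grip_width: 0.0855
```

```bash
python3 look.py w18; python3 - <<'E'
from ang import *
z=np.load('last.npz'); c=(z['K'],z['M'],z['t'])
u,v=proj([.4467,.072,.087],c); print(u,v); fit(z['p'],z['d'],c,(int(u),int(v)-5),base=.052)
p,d,c=shot('side'); cv2.imwrite('pics/side18.png',cv2.resize(p[180:260,210:330],None,fx=6,fy=6,interpolation=2)[:,:,::-1])
E
```

```text
[0.4473 0.0719 0.2102] -0.009450107322688977 [-0.4299  0.1691  0.1846] 0.0854707990239116
281.88969195780453 202.75065276980615
n 3534 planes n 754 1440 angle 88.3 zmax 0.0882 RIDGE MID [0.446  0.0709 0.0879] YAW 0.13 len 0.0636 tilt 0.1 rect [445.9  71. ] [58.3 63.6] 0.2
```

View pics/w18.png

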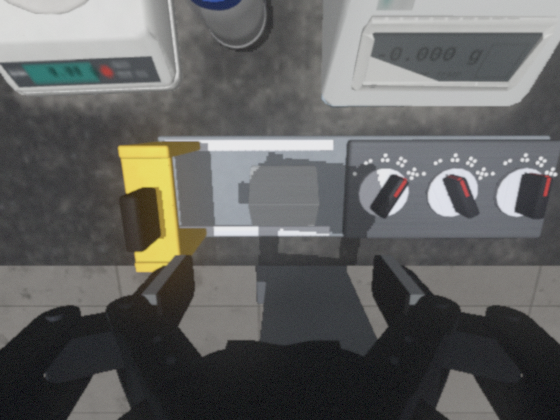

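View pics/side18.png

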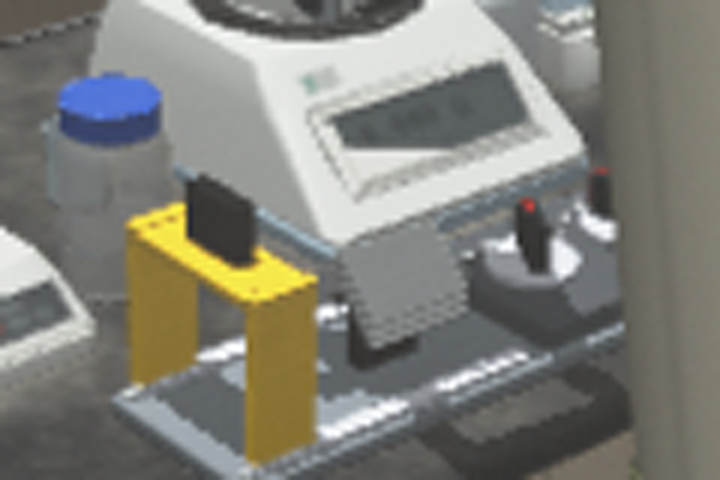

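>>> {"op": "jog_arm", "data": {"plan": [[[0,0.6,0,0,0,0],[0,1,-0.2,0,0,0],[0,1,0,0,0,0],[0,1,0,0,0,0],[0,1,0,0,0,0],[0,1,0,0,0,0],[0,1,0,0,0,0],[0.4,1,0,0,0,0],[0.4,1,0,0,0,0],[0.4,1,0,0,0,0]]]}}

```text
time_s: 42.85
position: [0.4955, -0.3137, 0.217]
tool_rot: [[1.0, -0.001, -0.002], [-0.001, -1.0, 0.002], [-0.002, -0.002, -1.0]]
ft_force: [0.1, 0.4, -0.2]
grip_width: 0.0853
```

>>> {"op": "jog_arm", "data": {"plan": [[[0,0.7,0,0,0,0],[0,0,0,0,0,-0.88],[0,0,0,0,0,0],[0,0,0,0,0,0],[0,0,0,0,0,0]]], "squeeze": 40}}

```text
time_s: 43.35
position: [0.4954, -0.3395, 0.2182]
tool_rot: [[0.992, 0.13, -0.0], [0.13, -0.992, 0.001], [-0.0, -0.001, -1.0]]
ft_force: [0.4, -0.9, 0.1]
grip_width: 0.0853
```

```bash
python3 look.py w19; python3 - <<'E'
from ang import *
z=np.load('last.npz'); c=(z['K'],z['M'],z['t'])
for X in ([.528,-.339,.034],):
    u,v=proj(X,c); print(u,v)
    X,y=fit(z['p'],z['d'],c,(int(u),int(v)-5)); go([X[0],X[1],0.001],down(-90+y))
E
```

```text
[ 0.4954 -0.3395  0.2182] 7.4560198379950835 [ 0.4062 -0.9098  0.1218] 0.08526471028423084
285.72044813716315 159.93370214795092
n 2544 planes n 763 1002 angle 90.2 zmax 0.0354 RIDGE MID [ 0.5281 -0.3417  0.0358] YAW 7.5 len 0.0633 tilt 0.0 rect [ 528.4 -341.7] [56.1 63.4] 7.5
shift units [0.8  0.16 5.44] dist 0.2199
turn units [-0.  0. -0.]
```

View pics/w19.png

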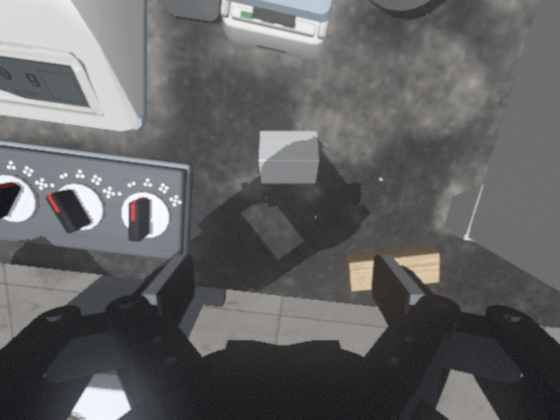

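>>> {"op": "jog_arm", "data": {"plan": [[[0.4,0.08,0.6,0,0,0],[0.4,0.08,0.9,0,0,0],[0,0,0.9,0,0,0],[0,0,0.9,0,0,0],[0,0,0.9,0,0,0],[0,0,0.6,0,0,0],[0,0,0.4,0,0,0],[0,0,0.25,0,0,0],[0,0,0,0,0,0],[0,0,0,0,0,0]]]}}

```text
time_s: 44.4
position: [0.5284, -0.3424, 0.0013]
tool_rot: [[0.991, 0.131, 0.001], [0.131, -0.991, -0.001], [0.001, 0.001, -1.0]]
ft_force: [-0.3, -1.0, -0.7]
grip_width: 0.0853
```

>>> {"op": "jog_arm", "data": {"plan": [[[0,0,0,0,0,0],[0,0,0,0,0,0],[0,0,0,0,0,0],[0,0,0,0,0,0],[0,0,0,0,0,0]]], "grip": -1}}

```text
time_s: 44.9
position: [0.5285, -0.3428, 0.0018]
tool_rot: [[0.991, 0.131, 0.002], [0.131, -0.991, -0.002], [0.001, 0.002, -1.0]]
ft_force: [-0.6, 0.9, 7.0]
grip_width: 0.0651
```

>>> {"op": "jog_arm", "data": {"plan": [[[0,0,-0.5,0,0,0],[0,0,-1,0,0,0],[0,0,-1,0,0,0.4],[0,0,-1,0,0,0.47],[0,0,-0.8,0,0,0],[0,0,0,0,0,0],[0,0,0,0,0,0]]]}}

```text
time_s: 45.6
position: [0.5278, -0.342, 0.1723]
tool_rot: [[1.0, 0.001, -0.0], [0.001, -1.0, 0.0], [-0.0, -0.0, -1.0]]
ft_force: [-0.2, -0.3, -2.7]
grip_width: 0.0649
```

```bash
python3 - <<'E'
from h import *
go([.447,.0713,.175],down(-90))
E
```

```text
shift units [ -2.   -10.34  -0.07] dist 0.4211
turn units [-0.    0.    0.01]
```

>>> {"op": "jog_arm", "data": {"plan": [[[-0.5,-0.3,0,0,0,0],[-0.7,-0.6,0,0,0,0],[-0.5,-0.9,0,0,0,0],[-0.3,-1,0,0,0,0],[0,-1,0,0,0,0],[0,-1,0,0,0,0],[0,-1,0,0,0,0],[0,-1,0,0,0,0],[0,-1,0,0,0,0],[0,-1,0,0,0,0]]]}}

```text
time_s: 46.6
position: [0.4464, 0.0114, 0.171]
tool_rot: [[1.0, 0.001, -0.003], [0.001, -1.0, 0.001], [-0.003, -0.001, -1.0]]
ft_force: [0.2, -0.2, -2.0]
grip_width: 0.0646
```

>>> {"op": "jog_arm", "data": {"plan": [[[0,-1,0,0,0,0],[0,-0.54,0,0,0,0],[0,0,0,0,0,0],[0,0,0,0,0,0],[0,0,0,0,0,0]]]}}

```text
time_s: 47.1
position: [0.4472, 0.0705, 0.1718]
tool_rot: [[1.0, 0.0, -0.002], [0.0, -1.0, -0.0], [-0.002, 0.0, -1.0]]
ft_force: [0.2, -0.3, -2.1]
grip_width: 0.0651
```

```bash
python3 look.py w20; python3 - <<'E'
from h import *
go([.4475,.0713,.0615],down(-90))
E
```

```text
[0.4472 0.0705 0.1718] 0.024338521885673873 [ 0.2202 -0.2797 -2.0585] 0.06505228557039502
shift units [ 0.01 -0.02  2.76] dist 0.1105
turn units [0.   0.01 0.  ]
```

View pics/w20.png

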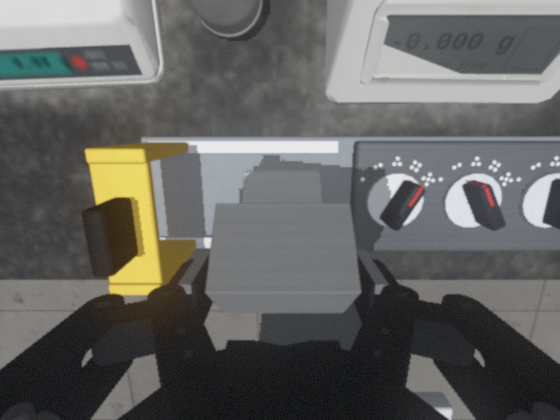

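>>> {"op": "jog_arm", "data": {"plan": [[[0,-0.02,0.9,0,0,0],[0,0,0.9,0,0,0],[0,0,0.5,0,0,0],[0,0,0.2,0,0,0],[0,0,0.1,0,0,0],[0,0,0,0,0,0],[0,0,0,0,0,0]]]}}

```text
time_s: 47.85
position: [0.448, 0.0714, 0.069]
tool_rot: [[1.0, 0.0, 0.001], [0.0, -1.0, -0.0], [0.001, 0.0, -1.0]]
ft_force: [0.2, -1.5, 0.1]
grip_width: 0.0649
```

>>> {"op": "jog_arm", "data": {"plan": [[[0,0,0.06,0,0,0],[0,0,0,0,0,0],[0,0,0,0,0,0]]]}}

```text
time_s: 48.15
position: [0.4486, 0.0714, 0.0676]
tool_rot: [[1.0, 0.001, 0.003], [0.001, -1.0, -0.001], [0.003, 0.001, -1.0]]
ft_force: [-1.4, -2.0, 13.0]
grip_width: 0.0649
```

Contact as with the earlier ones; release.

>>> {"op": "jog_arm", "data": {"plan": [[[0,0,-0.03,0,0,0],[0,0,0,0,0,0],[0,0,0,0,0,0],[0,0,0,0,0,0],[0,0,0,0,0,0],[0,0,0,0,0,0]]], "grip": 1}}

```text
time_s: 48.75
position: [0.4474, 0.072, 0.0673]
tool_rot: [[1.0, 0.001, -0.0], [0.001, -1.0, 0.0], [-0.0, -0.0, -1.0]]
ft_force: [1.0, -0.5, 0.0]
grip_width: 0.0854
```

>>> {"op": "jog_arm", "data": {"plan": [[[0,0,-0.4,0,0,0],[0,0,-0.8,0,0,0],[0,0,-1,0,0,0],[0,0,-1,0,0,0],[0,0,-0.6,0,0,0],[0,0,0,0,0,0],[0,0,0,0,0,0]]]}}

```text
time_s: 49.45
position: [0.4472, 0.0721, 0.2191]
tool_rot: [[1.0, 0.001, 0.0], [0.001, -1.0, 0.0], [0.0, -0.0, -1.0]]
ft_force: [-0.5, -1.0, -1.0]
grip_width: 0.0849
```

```bash
python3 look.py w21; python3 - <<'E'
from ang import *
z=np.load('last.npz'); c=(z['K'],z['M'],z['t'])
u,v=proj([.4467,.072,.094],c); print(u,v); fit(z['p'],z['d'],c,(int(u),int(v)-5),base=.059)
W=cloud(z['d'],c); m=(W[:,:,2]>.145)&(W[:,:,2]<.157);m[300:]=0; m[:,330:]=0;v,u=np.nonzero(m)
P=np.array([ray_z(a,b,.148,c)[:2] for a,b in zip(u,v)]); print(cv2.minAreaRect((P*1000).astype(np.float32)))
p,d,c=shot('side'); cv2.imwrite('pics/side21.png',cv2.resize(p[180:260,210:330],None,fx=6,fy=6,interpolation=2)[:,:,::-1])
p,d,c=shot('top','top21'); cv2.imwrite('pics/top21z.png',cv2.resize(p[140:260,80:440],None,fx=2.2,fy=2.2,interpolation=2)[:,:,::-1])
E
```

```text
[0.4472 0.0721 0.2191] 0.07712630193245634 [-0.5283 -0.9799 -0.9631] 0.0848756803834517
282.05541237663067 202.2505289547048Traceback (most recent call last):
  File "<stdin>", line 3, in <module>
  File "ang.py", line 23, in fit
    cc=q.mean(0); nv=np.linalg.svd(q-cc,full_matrices=False)[2][2]; r=(q-cc)@nv; q=q[np.abs(r)<max(.0015,2*r.std())]
                     ~~~~~~~~~~~~~^^^^^^^^^^^^^^^^^^^^^^^^^^
    u, s, vh = gufunc(a, signature=signature)
               ~~~~~~^^^^^^^^^^^^^^^^^^^^^^^^
    raise LinAlgError("SVD did not converge")
numpy.linalg.LinAlgError: SVD did not converge
```

View pics/w21.png

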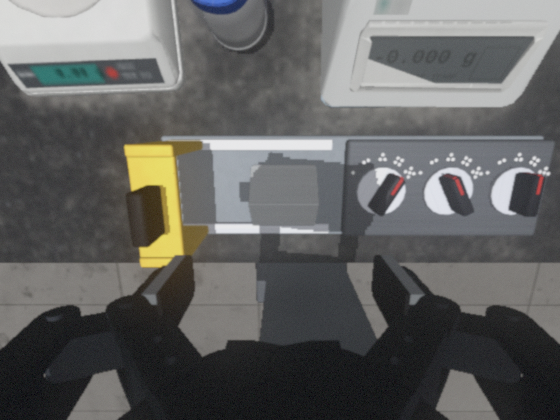

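```bash
python3 - <<'E'
from ang import *
z=np.load('last.npz'); c=(z['K'],z['M'],z['t']); W=cloud(z['d'],c)
print([W[v,282].round(4).tolist() for v in range(165,232,6)])
for s in [(282,185),(282,205),(270,200)]:
    try: fit(z['p'],z['d'],c,s,base=.059)
    except Exception as e: print(s,W[s[1],s[0]],e)
m=(W[:,:,2]>.145)&(W[:,:,2]<.157);m[300:]=0; m[:,330:]=0;v,u=np.nonzero(m)
P=np.array([ray_z(a,b,.148,c)[:2] for a,b in zip(u,v)]); print(cv2.minAreaRect((P*1000).astype(np.float32)))
p,d,c=shot('side'); cv2.imwrite('pics/side21.png',cv2.resize(p[180:260,210:330],None,fx=6,fy=6,interpolation=2)[:,:,::-1])
p,d,c=shot('top','top21'); cv2.imwrite('pics/top21z.png',cv2.resize(p[140:260,80:440],None,fx=2.2,fy=2.2,interpolation=2)[:,:,::-1])
E
```

```text
[[0.476, 0.0722, 0.0498], [0.4722, 0.0721, 0.0678], [0.4671, 0.0721, 0.0738], [0.4619, 0.0721, 0.0777], [0.457, 0.0721, 0.083], [0.4524, 0.0721, 0.0886], [0.4478, 0.0721, 0.0935], [0.4415, 0.0721, 0.0915], [0.4332, 0.0721, 0.0832], [0.4249, 0.0721, 0.0762], [0.4001, 0.0722, 0.0201], [0.3924, 0.0722, 0.0202]]
n 3463 planes n 1174 844 angle 76.4 zmax 0.0954 RIDGE MID [0.449  0.071  0.0919] YAW 0.31 len 0.064 tilt 0.3 rect [446.3  71.1] [63.8 57.4] 89.9
n 3463 planes n 1174 844 angle 76.4 zmax 0.0954 RIDGE MID [0.449  0.071  0.0919] YAW 0.31 len 0.064 tilt 0.3 rect [446.3  71.1] [63.8 57.4] 89.9
n 3463 planes n 1174 844 angle 76.4 zmax 0.0954 RIDGE MID [0.449  0.071  0.0919] YAW 0.31 len 0.064 tilt 0.3 rect [446.3  71.1] [63.8 57.4] 89.9
((445.94964599609375, 180.78738403320312), (43.519134521484375, 14.721746444702148), 0.04731379821896553)
```

View pics/side21.png

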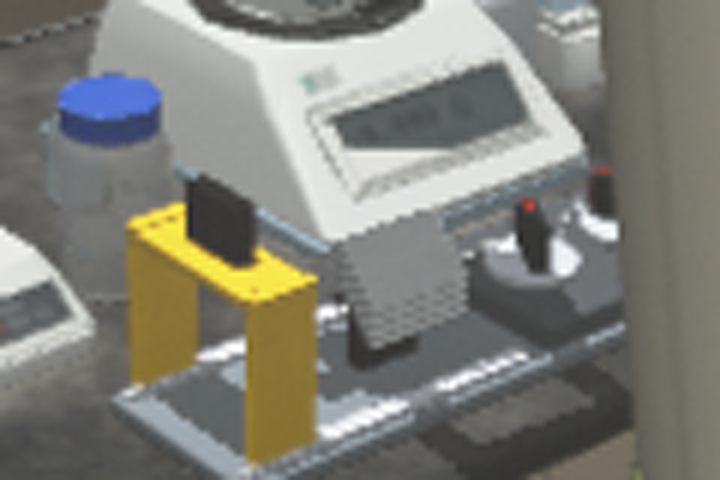

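View pics/top21z.png

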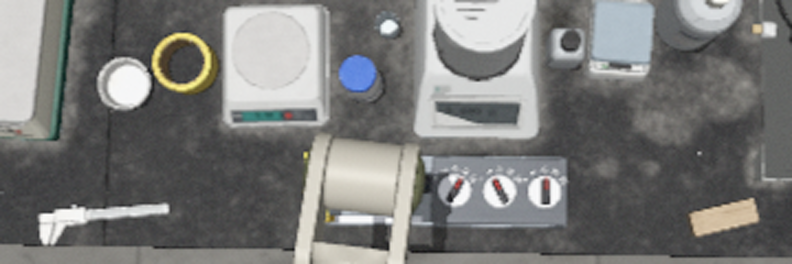

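>>> {"op": "jog_arm", "data": {"plan": [[[0,-0.6,0,0,0,0],[0,-0.8,0,0,0,0],[0,-0.8,0,0,0,0],[0,-0.55,0,0,0,0],[0,0,0,0,0,0],[0,0,0,0,0,0],[0,0,0,0,0,0]]], "grip": -0.15, "squeeze": 30}}

```text
time_s: 50.3
position: [0.4473, 0.1813, 0.2189]
tool_rot: [[1.0, 0.001, -0.001], [0.001, -1.0, -0.0], [-0.001, 0.0, -1.0]]
ft_force: [-0.2, 0.2, -0.0]
grip_width: 0.0365
```

>>> {"op": "jog_arm", "data": {"plan": [[[0,0,0.7,0,0,0],[0,0,0.8,0,0,0],[0,0,0.6,0,0,0],[0,0,0.22,0,0,0],[0,0,0,0,0,0],[0,0,0,0,0,0]]]}}

```text
time_s: 50.9
position: [0.448, 0.1818, 0.1275]
tool_rot: [[1.0, 0.001, 0.001], [0.001, -1.0, 0.0], [0.001, -0.0, -1.0]]
ft_force: [-0.5, -0.2, 0.3]
grip_width: 0.0361
```

>>> {"op": "jog_arm", "data": {"plan": [[[0,0,0,0,0,0],[0,0,0,0,0,0],[0,0,0,0,0,0],[0,0,0,0,0,0],[0,0,0,0,0,0]]], "grip": -1}}

```text
time_s: 51.4
position: [0.4479, 0.182, 0.1277]
tool_rot: [[1.0, 0.001, 0.002], [0.001, -1.0, 0.0], [0.002, -0.0, -1.0]]
ft_force: [-1.4, -1.3, 6.3]
grip_width: 0.0132
```

Now 110 mm right (2.75 units), the last part slowly.

>>> {"op": "jog_arm", "data": {"plan": [[[0,0.2,0,0,0,0],[0,0.4,0,0,0,0],[0,0.5,0,0,0,0],[0,0.5,0,0,0,0],[0,0.5,0,0,0,0],[0,0.4,0,0,0,0],[0,0.2,0,0,0,0],[0,0,0,0,0,0],[0,0,0,0,0,0]]]}}

```text
time_s: 52.3
position: [0.448, 0.0734, 0.1276]
tool_rot: [[1.0, 0.001, 0.002], [0.001, -1.0, -0.001], [0.002, 0.001, -1.0]]
ft_force: [-2.2, -2.4, 7.7]
grip_width: 0.0135
```

>>> {"op": "jog_arm", "data": {"plan": [[[0,0.08,0,0,0,0],[0,0,0,0,0,0],[0,0,0,0,0,0]]]}}

```text
time_s: 52.6
position: [0.448, 0.0724, 0.1276]
tool_rot: [[1.0, 0.001, 0.003], [0.001, -1.0, 0.003], [0.003, -0.003, -1.0]]
ft_force: [-0.8, 11.2, 7.3]
grip_width: 0.0135
```

>>> {"op": "jog_arm", "data": {"plan": [[[0,0.04,0,0,0,0],[0,0,0,0,0,0],[0,0,0,0,0,0]]]}}

```text
time_s: 52.9
position: [0.448, 0.0722, 0.1276]
tool_rot: [[1.0, 0.001, 0.003], [0.001, -1.0, 0.006], [0.003, -0.006, -1.0]]
ft_force: [1.2, 21.9, 7.5]
grip_width: 0.0134
```

>>> {"op": "jog_arm", "data": {"plan": [[[0,0,0,0,0,0],[0,0,0,0,0,0],[0,0,0,0,0,0],[0,0,-0.7,0,0,0],[0,0,-0.9,0,0,0],[0,0.6,-0.7,0,0,0],[0,1,0,0,0,0],[0,1,0,0,0,0],[0,0.6,0,0,0,0],[0,0,0,0,0,0]]], "grip": -0.15}}

```text
time_s: 53.9
position: [0.4477, -0.0614, 0.2185]
tool_rot: [[1.0, -0.003, -0.0], [-0.003, -1.0, -0.001], [-0.0, 0.001, -1.0]]
ft_force: [0.1, 0.7, -0.4]
grip_width: 0.0361
```

>>> {"op": "jog_arm", "data": {"plan": [[[0,0,0,0,0,0],[0,0,0,0,0,0]]]}}

```text
time_s: 54.1
position: [0.4475, -0.058, 0.2185]
tool_rot: [[1.0, 0.002, -0.0], [0.002, -1.0, 0.0], [-0.0, -0.0, -1.0]]
ft_force: [-1.1, -0.0, -0.2]
grip_width: 0.0365
```

```bash
python3 look.py w22; python3 - <<'E'
from dials import *
z=np.load('last.npz'); c=(z['K'],z['M'],z['t']); p,d=z['p'],z['d']; W=cloud(d,c)
b=[[int(x) for x in o['rect']] for o in spotter.trace('wrist','dial_1')[:3]]; b.sort(); print(b)
for o in dials(p,d,c,b): print('bar c',o[0],'size',np.round(o[1],1),'yaw',o[2].round(1))
m=(W[:,:,2]>.145)&(W[:,:,2]<.157);m[300:]=0; m[:,330:]=0;v,u=np.nonzero(m)
P=np.array([ray_z(a,b,.148,c)[:2] for a,b in zip(u,v)])
print(cv2.minAreaRect((P*1000).astype(np.float32)))
p,d,c=shot('side'); cv2.imwrite('pics/side22.png',cv2.resize(p[180:260,210:330],None,fx=6,fy=6,interpolation=2)[:,:,::-1])
E
```

```text
[ 0.4475 -0.058   0.2185] 0.11662062100220984 [-1.12   -0.045  -0.1987] 0.03654167616609354
[[240, 162, 286, 214], [309, 164, 351, 216], [372, 168, 423, 214]]
bar c [ 0.4467 -0.0384] size [12.9 44.7] yaw -28.7
bar c [ 0.4465 -0.1122] size [44.8 12.7] yaw 28.5
bar c [ 0.4472 -0.1866] size [44.  14.2] yaw 0.3
((446.26776123046875, 70.38662719726562), (43.41319274902344, 15.692845344543457), 0.09903763979673386)
```

View pics/w22.png

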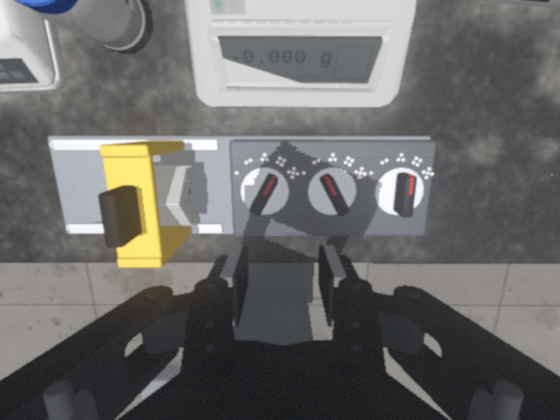

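View pics/side22.png

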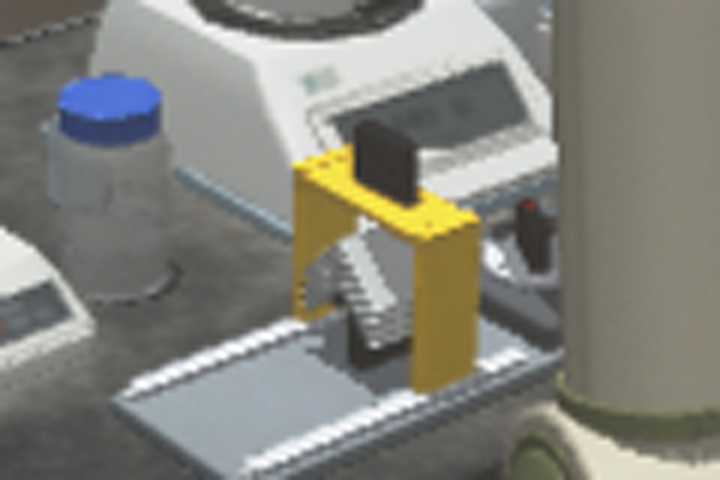

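>>> {"op": "jog_arm", "data": {"plan": [[[0,0.6,0,0,0,0],[0,0.9,0,0,0,0],[0,0.9,0.5,0,0,0],[0,0.82,0.8,0,0,0],[0,0,0.9,0,0,0],[0,0,0.9,0,0,0],[0,0,0,0,0,0],[0,0,0,0,0,0],[0,0,0,0,0,0]]]}}

```text
time_s: 55.15
position: [0.4488, -0.1878, 0.0964]
tool_rot: [[1.0, 0.002, 0.003], [0.002, -1.0, -0.002], [0.003, 0.002, -1.0]]
ft_force: [0.4, -0.4, 0.5]
grip_width: 0.0364
```

```bash
python3 - <<'E'
from h import *
go([.447,-.187,.0445],down(-90))
E
```

```text
shift units [-0.05 -0.02  1.3 ] dist 0.0519
turn units [ 0.01 -0.02  0.01]
```

>>> {"op": "jog_arm", "data": {"plan": [[[-0.04,-0.02,0.5,0,0,0],[0,0,0.5,0,0,0],[0,0,0.28,0,0,0],[0,0,0,0,0,0],[0,0,0,0,0,0]]]}}

```text
time_s: 55.65
position: [0.4468, -0.1871, 0.0443]
tool_rot: [[1.0, 0.002, 0.001], [0.002, -1.0, -0.001], [0.001, 0.001, -1.0]]
ft_force: [0.7, -0.4, 1.5]
grip_width: 0.036
```

>>> {"op": "jog_arm", "data": {"plan": [[[0,0,0,0,0,0],[0,0,0,0,0,0],[0,0,0,0,0,0],[0,0,0,0,0,0],[0,0,0,0,0,0]]], "grip": -1}}

```text
time_s: 56.15
position: [0.4467, -0.1874, 0.0443]
tool_rot: [[1.0, 0.001, 0.002], [0.001, -1.0, -0.002], [0.002, 0.002, -1.0]]
ft_force: [-1.5, -2.3, 7.5]
grip_width: 0.0123
```

>>> {"op": "jog_arm", "data": {"plan": [[[0,0,0,0,0,0.8],[0,0,0,0,0,0.9],[0,0,0,0,0,0.9],[0,0,0,0,0,0.9],[0,0,0,0,0,0.9],[0,0,0,0,0,0.9],[0,0,0,0,0,0],[0,0,0,0,0,0]]]}}

```text
time_s: 56.95
position: [0.4466, -0.1876, 0.0443]
tool_rot: [[0.701, -0.713, 0.002], [-0.713, -0.701, -0.002], [0.003, 0.0, -1.0]]
ft_force: [-1.2, -2.5, 5.9]
grip_width: 0.0124
```

>>> {"op": "jog_arm", "data": {"plan": [[[0,0,0,0,0,0],[0,0,0,0,0,0],[0,0,0,0,0,0],[0,0,-0.6,0,0,0],[0,0,-0.8,0,0,0],[0,0,-1,0,0,0],[0,0,-1,0,0,0],[0,0,-0.8,0,0,0],[0,0,0,0,0,0],[0,0,0,0,0,0]]], "grip": -0.15}}

```text
time_s: 57.95
position: [0.4461, -0.1866, 0.2112]
tool_rot: [[0.701, -0.713, 0.0], [-0.713, -0.701, -0.0], [0.0, -0.0, -1.0]]
ft_force: [-0.4, 0.2, 0.2]
grip_width: 0.0361
```

```bash
python3 look.py w23; python3 - <<'E'
from dials import *
z=np.load('last.npz'); c=(z['K'],z['M'],z['t']); p,d=z['p'],z['d']
b=[[int(x) for x in o['rect']] for o in spotter.trace('wrist','dial_1')[:3]]; b.sort(); print(b)
for o in dials(p,d,c,b): print('bar c',o[0],'size',np.round(o[1],1),'yaw',o[2].round(1))
p,d,c=shot('top'); cv2.imwrite('pics/top23.png',cv2.resize(p[140:260,80:440],None,fx=2.2,fy=2.2,interpolation=2)[:,:,::-1])
E
```

```text
[ 0.4461 -0.1866  0.2112] -45.46895545887199 [-0.3815  0.2366  0.1885] 0.036124446583425354
[[174, 255, 209, 294], [212, 211, 259, 255], [256, 166, 309, 213]]
bar c [ 0.4554 -0.0452] size [14.8 25. ] yaw -29.2
bar c [ 0.4469 -0.1141] size [44.6 13.9] yaw 29.3
bar c [ 0.4469 -0.1891] size [12.2 43.9] yaw -45.5
```

View pics/w23.png

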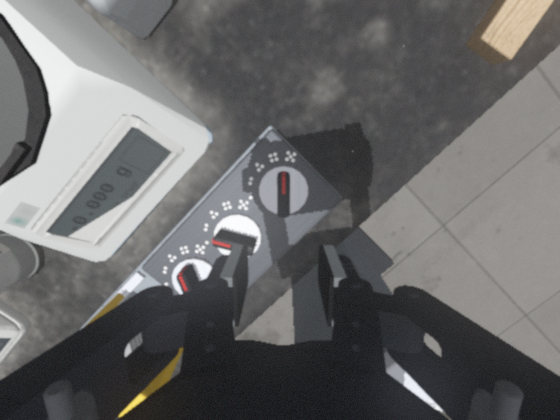

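View pics/top23.png

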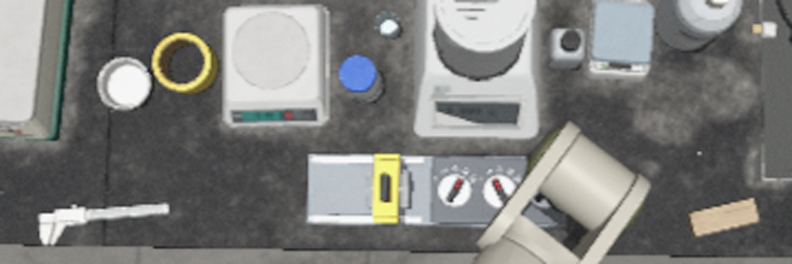

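Dial 3 now stands at −45.5°, about 0.8 rad off its code. The gate is closed, the bench is clear of angles, and the robot touches nothing.

```bash
python3 -c "
from rig import close_job
print(close_job())"
```

```text
the job is handed in; nothing more can be done
None
```

The job is done as asked and handed in at about 58 s; no verdict was reported.

- **Code:** I set the dials to four, two and three dots. The camera read their bars at −28.7°, 28.5° and 0.3°, against −28.65°, 28.65° and 0°. They still read so after the gate was closed.
- **Gate open:** I slid it left until it hit the stop, which gave about 20 N at 110 mm of travel.
- **Stacking:** All four angles were present and are nested on the saddle. Ridge height rose 6.9 to 7.3 mm per angle, and the stack centres agree within about 0.6 mm.
- **Gate closed:** I slid it right until it hit the stop at about 22 N. It stands where it was at the start.
- **Scramble:** Only after that I turned the right dial about 0.8 rad off its code.
- **Bystanders:** The jar, bottle and block look untouched in the last top picture. I did not measure them again.

**Checks that disagreed:**
- Angles 2 to 4 met resistance 3 to 6 mm above their expected height while still gripped, most likely the finger pads touching the ends of the angle below. They dropped into place on release, as the heights confirm.
- The plane fit on the finished stack read 76° instead of 90°, with smaller errors (85° and 88°) on angles 2 and 3. I put this down to depth noise in the shade.
- The saddle's middle turned out to be 110 mm from the left dial's axis, not the 88 mm I had first assumed, so I used the measured position.

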